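Pack and lock a pressure cooker

ROBOT

A 6-joint arm with a two-finger parallel gripper is mounted at the origin on the work surface. World frame = base frame: x ahead of the robot, y to its left, z up, the work surface at z = 0. Lengths are in m, angles in rad, forces in N, time in s.
With the tool pointing down it reaches from about 0.25 to 0.725 m from the base axis. Payload 4 kg.
Tool frame: the origin (TCP) lies at the very end of the fingers, on their centre line; the grasp point (between the pads) lies 19 mm behind it; x points along the fingers, y is the direction in which the jaws open and shut, and the axes are right-handed (so a half turn about x gives the same grasp; the last joint's range is limited). The gripper opens to 85 mm and grips with 20 to 120 N. Pads are 22 mm wide; open, the fingers measure 114 mm over their backs; the gripper's body (76 mm by 85 mm) begins 54 mm behind the grasp point. The pads swing forward as they close: fully open they stand 13 mm farther back than shut.
Start: joints at [1.138, 0.241, 0.005, 1.335, 0, 1.571], TCP at [0.21, 0.454, 0.204] pointing down, gripper open.
Joint ranges: [-2.72, 2.72], [-1.05, 1.87], [-1.09, 1.28], [-1.99, 2.15], [-1.42, 1.44], [-3.14, 3.14]. Speed limits (rad/s): [2.79, 2.79, 3.14, 3.14, 3.14, 3.14].

INTERFACE

Orientations are given as a unit quaternion [x, y, z, w].
In Python, from workcell import get_obs, camera, job_done gives the robot as it stands. The module is installed in compiled form; this text tells all that it offers.
- The arm moves only by the tool arm_command, never from a script. Its argument "motion" is a list of rows, each an object of numbers: "x", "y", "z": the shift along the tool's x, y, z in m; "roll": the turn about the tool's x in rad; "fingers": the opening, from 0 (shut) to 1 (fully open). A call has 1 to 20 rows; each row shifts and turns the pose as measured when the row begins, along the tool's axes as they then stand; what a row does not reach is not made up. A row lasts 1/12 s, in which the tool goes at most 41.7 mm and 7.16 degrees, less where a joint would pass 70% of its speed; a pose out of reach is approached as far as the arm can. A call is refused whole if a number of a shift passes 0.0417 or a number of a turn 0.125, either way. A call with a gripper value outside its range is refused whole. The fingers move at their own pace and stop on an object; the grip force is fixed at half the most. Time passes only in rows, so rows that do not move let the fingers close. It gives the time, the measured TCP pose, the force and the opening at its end, in the units of the state.
- get_obs(): the state, without advancing time (a new reading comes with each control period).
- camera(name): name is "scene" or "top" or "wrist"; returns a dict with "frame" (400x640x3 uint8, red, green, blue), "intrinsics" (3x3 intrinsics, pixels), "rvec" (rotation vector, rad) and "tvec" (3), from world to camera coordinates, as OpenCV has them. Camera axes: x right, y down, z forward; pixel columns grow to the right and rows downward; lengths in m; the calibration is good to about 2 mm. A picture is of the moment at which its call begins. There is no depth.
- job_done(): hands the job in, once; it reports no verdict.
The state is a dict: "clock": time; "joint_pos": joint angles; "joint_vel": joint speeds; "tau": joint torques, N m; "eef_pos": TCP position; "tool_rot": TCP orientation; "ft_force": force on the tool from outside, world axes, zero at the start; "ft_torque": the same for the moment, N m; "grip_width": finger opening in m.
Only numpy, scipy, OpenCV 4.12 (cv2) and the standard library are available. Lean on these libraries where they do the work, as an engineer would, in place of code of your own. Each camera call takes 0.05 s, during which the arm holds its last target.

TASK

Pack this pressure cooker for shipping: stand the carton of spare parts upright on the bottom of the pot, then lower the lid squarely onto the pot with its two tongues between the guide cheeks of the pot's side handles, and turn the lock knob clockwise until it clicks past its detent to its end stop and stays there. Lower the carton and the lid into place, do not drop them, and leave the flask, canister, plates and rolling-pin carton standing where they are.

Things in the scene. Friction and masses are not known exactly. Their poses are not given: they have to be found in the camera images.
- pot: Steel pressure-cooker pot, fixed in a low pulp shipping ring (outer radius 104 mm, 22 mm high). Origin: centre of its underside, on the table; z up. Inside radius 83 mm; inner floor 6 mm and top of the rim (lid seat) 104 mm above the origin. Black side handles on its +x and -x sides, out to 141 mm from the axis, top 93 mm high. Pot and lid may swap sides of the table.
- pot_guide (a point): Middle of the gap between the two upright black guide cheeks on the pot's +x handle, at the cheeks' tops: 103 mm from the pot's axis, 116 mm above its origin. The gap is 34 mm wide (along pot y), the cheeks are 12 mm long (radially). The -x handle has the same pair.
- pot_rim (a point): Centre of the pot's mouth, level with the rim's top, 104 mm above the pot's origin. The rim is a flange of outer radius 94 mm, 3.5 mm thick, that the lid's jaws close under.
- lid: Round steel lid, loose, about 0.7 kg, starting on the table, knob up. Origin: centre of its underside, the bottom of its gasket spigot (158 mm across, 12 mm deep, 4 mm play all round in the pot). Plate 188 mm across; its sealing face is 12 mm above the origin: seated, the lid's origin is 92 mm above the pot's. It may be carried by its knob; its weight lies on the knob's axis.
- lid_tongue (a point): Middle of the black locating tongue on the lid's +x side, 100 mm from its axis, 17 mm above its origin; 24 mm wide, 6 mm thick, ending 112 mm from the axis. The -x side has the same. Seated, each tongue lies between a pair of cheeks (5 mm play each side), so lid x is in line with pot x, either way round, and the cheeks keep the lid from turning.
- lid_jaw (a point): Inner edge of the steel clamp jaw on the lid's +y side, 4 mm above the lid's origin; -y has the same. Open (knob 0) it lies 101.5 mm from the lid's axis, outer face 115.5 mm, and clears the pot's rim by 7 mm; turning the knob to the stop draws both jaws 14 mm inward under the rim. The lid can go on only with the knob near open (below 0.6 rad).
- lock_knob (a joint): Lock knob on the lid, rad: 0 open, grows clockwise from above, end stop (locked) 2.2. Starts at 0 to 0.35. Light (0.05 N m) and stays where left up to 1.4; there it meets a detent of about 0.25 N m that eases off to its crest at 1.82; past 1.9 it snaps by itself to about 2.15 to 2.2 and stays. Let go between 1.45 and 1.75 it springs back to about 1.45. May be turned in several grips.
- knob_grip (a point): Point on the knob's axis, 70 mm above the lid's origin: the height to grip. The knob is a black upright bar 84 mm long, 20 mm thick, 48 to 84 mm above the lid's origin, on a disc of radius 40 mm. This frame turns with the knob: x along the bar, y across its thickness, z up. Bar yaw = lid yaw minus the joint value.
- spares_box: Kraft carton of spare parts, 90 mm (x) by 55 mm (y) by 78 mm high, loose, about 0.22 kg, upright. Origin: centre of its underside, z up. It goes upright on the pot's inner floor, 6 mm above the pot's origin, with its centre within 40 mm of the pot's axis, any yaw. It and the flask may swap places.
- flask: Bystander: tall vacuum flask, teal with a steel cap, radius 36 mm, 190 mm high, loose. Origin: centre of its underside.
- canister: Bystander: white ceramic lidded canister, radius 50 mm, 98 mm high, loose. Origin: centre of its underside.
- plates: Bystander: stack of three green plates, radius 92 mm, 40 mm high, loose. Origin: centre of its underside.
- pin_carton: Bystander: kraft carton of a rolling pin, 240 mm (x) by 52 mm by 46 mm high, lying. Origin: centre of its underside.
Things that resemble listed ones, but are neither listed nor needed, are in the scene too. What is shaped like the lid but red is not meant. Of the things that look like the spares_box, take the one that is farthest to the robot's left at the start.

How it is judged:
On the way, in this order (a step that is already met when the one before it is completed fails the run):
1. the spare-parts carton stands upright on the bottom of the pot, the lid still off (horizontal distance between spares_box and pot below 0.04 m and z of spares_box in the frame of pot below 0.01 m and angle between spares_box's own z axis and vertical below 0.15 rad and horizontal distance between lid and pot above 0.12 m), for 0.2 s.
2. the lid is seated on the rim, in register with the handles, the knob not yet locked (horizontal distance between lid and pot below 0.006 m and z of lid in the frame of pot between 0.089 and 0.095 m and angle between lid's own z axis and vertical below 0.05 rad and angle between the x axis of lid and the x axis of pot, either way round below 0.09 rad and value of joint lock_knob below 1.2 rad), for 0.2 s.
3. the knob has clicked past its detent to its stop (value of joint lock_knob above 2.05 rad), for 0.2 s.
At the end, for the whole second after the job is handed in: The carton stands upright (0.15 rad) on the pot's floor within 50 mm of its axis; the lid sits level (0.05 rad) on the rim (height within 3 mm), within 6 mm of the pot's axis and 0.09 rad of the handle line; the lock knob reads over 2.05 rad; carton and lid are at rest and released (horizontal distance between spares_box and pot below 0.05 m and z of spares_box in the frame of pot below 0.012 m and angle between spares_box's own z axis and vertical below 0.15 rad and horizontal distance between lid and pot below 0.006 m and z of lid in the frame of pot between 0.089 and 0.095 m and angle between lid's own z axis and vertical below 0.05 rad and angle between the x axis of lid and the x axis of pot, either way round below 0.09 rad and value of joint lock_knob above 2.05 rad and linear speed of each of lid, spares_box below 0.02 m/s); the robot touches nothing.
It fails at once if a bystander (flask, canister, plates, rolling-pin carton) is pushed more than 25 mm or tipped (distance of any of flask, canister, plates, pin_carton from where it was at the start of the episode above 0.025 m or angle between any of flask, canister's own z axis and vertical above 0.3 rad).
It fails at once if the spare-parts carton is dropped into the pot (faster than 0.75 m/s below the rim) (horizontal distance between spares_box and pot below 0.07 m and z of spares_box in the frame of pot below 0.09 m and linear speed of spares_box above 0.75 m/s).
It fails at once if the lid is dropped onto the pot (faster than 0.6 m/s within 35 mm of its seat) (horizontal distance between lid and pot below 0.05 m and z of lid in the frame of pot below 0.127 m and linear speed of lid above 0.6 m/s).
It also fails if it takes over 72 s, if anything falls off the work surface, if the arm or the gripper's body presses on something with over 40 N, if the wrist force passes 120 N, or if a joint passes its speed limit or range.

## Working session

There is one attempt and no reset: what is moved stays moved. The work goes in short steps, Python scripts to look and compute and a tool call to move; the robot and the scene stay as the last step left them, time stands still between calls to the robot, and variables do not carry over. Pictures are saved under pics/ and viewed, and the job is handed in when it is done.

Besides the shell and the picture viewer there is one more tool, called after ">>>" by a JSON object that holds its "fn" and its "kwargs", one argument or row to a line. arm_command: Moves the arm, as the interface text tells. Its arguments: {"type":"object","properties":{"motion":{"type":"array","items":{"type":"object","properties":{"x":{"type":"number"},"y":{"type":"number"},"z":{"type":"number"},"roll":{"type":"number"},"fingers":{"type":"number"}}}}},"required":["motion"]}

```bash
mkdir -p pics; cat > h.py <<'E'
import numpy as np,cv2
from workcell import get_obs,camera
def snap(n,f):
    c=camera(n); cv2.imwrite('pics/'+f,c['frame'][:,:,::-1]); np.savez('pics/'+f[:-4]+'.npz',**c); return c
def load(f): return dict(np.load('pics/'+f+'.npz'))
def ray(c,u,v):
    R=cv2.Rodrigues(np.array(c['rvec'],float))[0];t=np.array(c['tvec'],float).ravel()
    K=np.array(c['intrinsics'],float)
    d=R.T@np.linalg.solve(K,[u,v,1.]); return -R.T@t,d
def onz(c,u,v,z):
    o,d=ray(c,u,v); return o+d*(z-o[2])/d[2]
def proj(c,P):
    p,_=cv2.projectPoints(np.array(P,float).reshape(-1,1,3),np.array(c['rvec'],float),np.array(c['tvec'],float),np.array(c['intrinsics'],float),None); return p.reshape(-1,2)
def st():
    o=get_obs(); print({k:np.round(o[k],4).tolist() for k in ['clock','joint_pos','eef_pos','tool_rot','ft_force','grip_width']}); return o
E
python3 - <<'E'
from h import *
st()
for n in ['scene','top','wrist']:
    c=snap(n,n+'0.png'); o,d=ray(c,320,200); print(n,o.round(3),d.round(3),c['intrinsics'][0][0])
E
```

```text
{'clock': 0.0, 'joint_pos': [1.138, 0.2414, 0.0037, 1.3352, -0.0, 1.5708], 'eef_pos': [0.2094, 0.4533, 0.2028], 'tool_rot': [0.1511, 0.6908, -0.1526, 0.6905], 'ft_force': [0.2087, 0.1271, 0.4093], 'grip_width': 0.0853}
scene [1.186 0.825 1.026] [-0.478 -0.592 -0.649] 436.6050461072811
top [ 0.386 -0.021  1.468] [ 0.074  0.004 -0.997] 466.41125311653707
wrist [0.143 0.484 0.373] [ 0.28  -0.108 -0.954] 332.1933773499168
```

View pics/scene0.png

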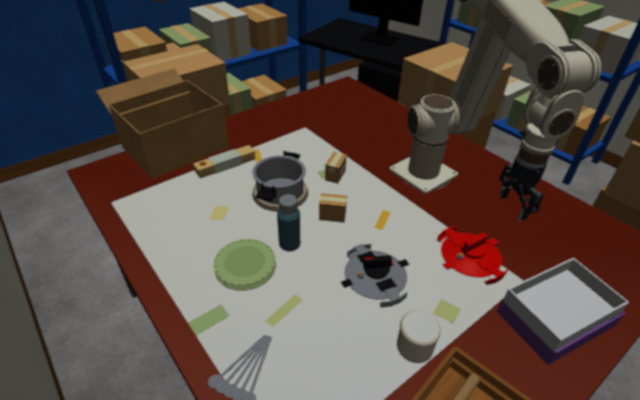

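View pics/top0.png

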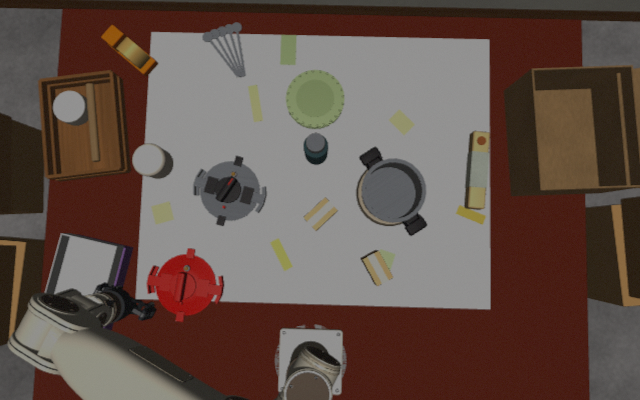

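View pics/wrist0.png

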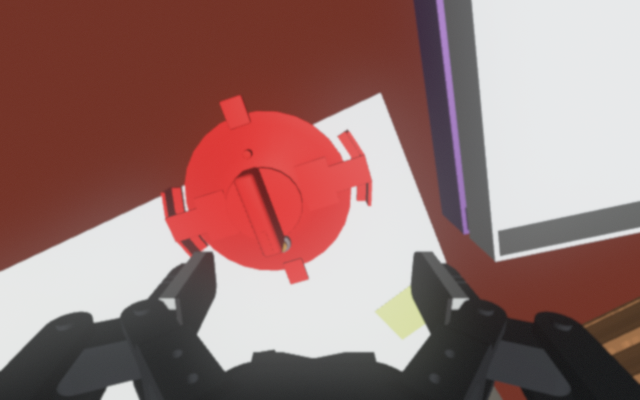

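```bash
python3 - <<'E'
from h import *
c=load('top0'); f=c['frame'][:,:,::-1]
def crop(x,y,s,n,k): cv2.imwrite('pics/'+n,cv2.resize(f[y:y+s*3//4,x:x+s],None,fx=k,fy=k,interpolation=cv2.INTER_CUBIC))
crop(290,180,130,'c_box.png',6)
crop(180,140,110,'c_lid.png',7)
crop(340,135,110,'c_pot.png',7)
E
```

```text
(no output)
```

View pics/c_box.png

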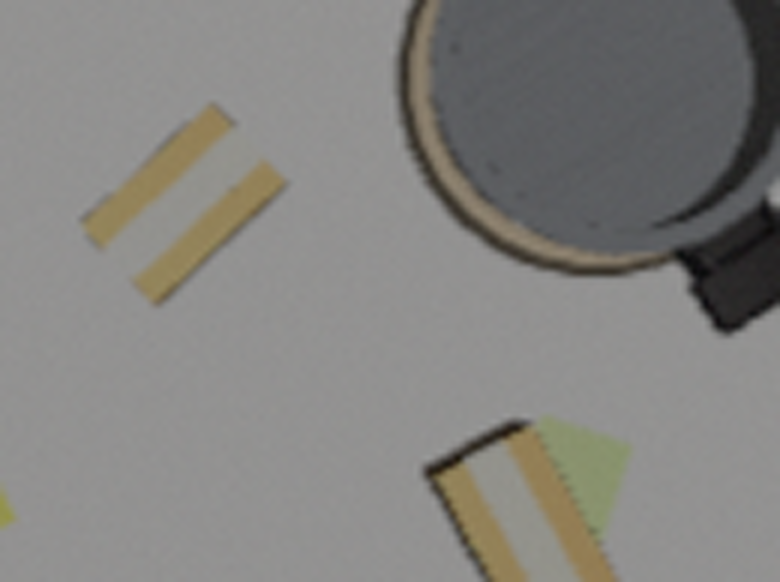

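View pics/c_lid.png

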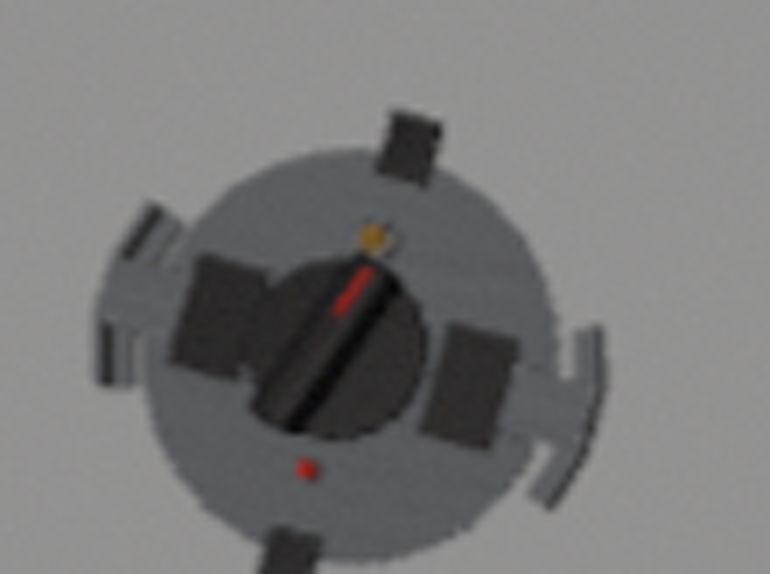

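View pics/c_pot.png

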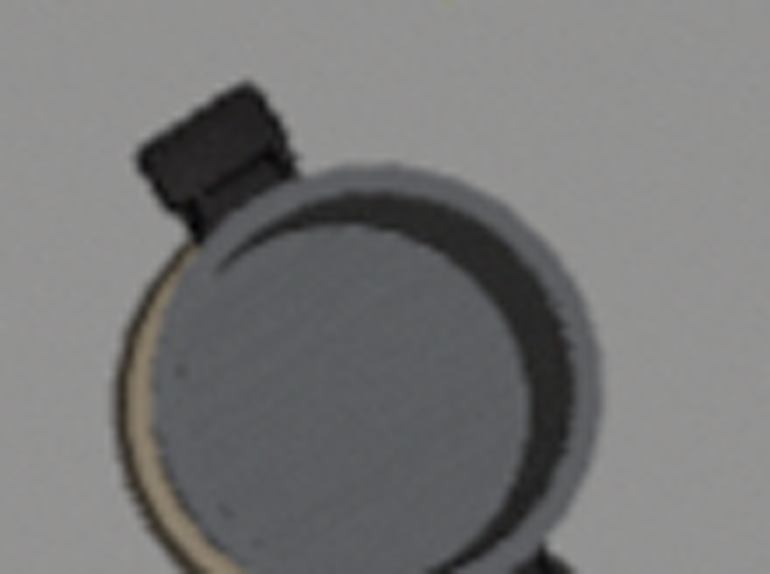

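```bash
python3 - <<'E'
from h import *
c=load('top0'); f=c['frame']; hsv=cv2.cvtColor(f,cv2.COLOR_RGB2HSV)
# box
P=[onz(c,290+x/6-.4,180+y/6-.4,.078)[:2] for x,y in [(213,103),(82,228),(157,305),(287,183)]]
P=np.array(P);print('box c',P.mean(0),'sides',[np.linalg.norm(P[i]-P[i-1]).round(4) for i in range(4)],'yaw',np.arctan2(*(P[0]-P[1]+P[3]-P[2])[::-1]))
# lid: dark and gray masks
g=f.max(2).astype(int)
print('bg',f[150,270],'lid plate',f[170,235],'black',f[157,238],f[161,238], 'pot rim',f[165,385],f[190,390])
def m(mask,box,name):
    x0,y0,x1,y1=box; mm=np.zeros_like(g,np.uint8); mm[y0:y1,x0:x1]=mask[y0:y1,x0:x1]*255
    n,l,s,ce=cv2.connectedComponentsWithStats(mm)
    for i in range(1,n):
        if s[i,4]>8: print(name,s[i],ce[i].round(2))
    return mm
m(g<58,(185,145,275,235),'lidblack')
m(g<58,(350,140,440,240),'potblack')
E
```

```text
box c [ 0.44835795 -0.01706548] sides [np.float64(0.0542), np.float64(0.0901), np.float64(0.0533), np.float64(0.0885)] yaw -0.7856501327391426
bg [147 147 146] lid plate [92 92 96] black [44 42 41] [41 39 40] pot rim [41 42 41] [90 92 95]
lidblack [234 157   9   9  57] [238.11 161.05]
lidblack [198 170   5   7   9] [199.78 173.11]
lidblack [204 176  37  27 672] [223.49 188.78]
lidblack [240 187  14  17 161] [246.66 194.92]
lidblack [217 216   9  10  58] [220.74 220.16]
potblack [360 147  22  23 284] [370.79 157.62]
potblack [373 163  49  54 419] [407.86 181.38]
potblack [402 213  25  22 294] [414.31 224.06]
```

```bash
python3 - <<'E'
from h import *
from scipy.spatial.transform import Rotation as R
c=load('top0'); f=c['frame']; g=f.max(2).astype(int)
A=onz(c,238.11,161.05,.02)[:2];B=onz(c,220.74,220.16,.02)[:2]
print('lid c',(A+B)/2,'dist',np.linalg.norm(A-B),'yaw',np.arctan2(*(A-B)[::-1]))
A=onz(c,370.79,157.62,.097)[:2];B=onz(c,414.31,224.06,.097)[:2]
print('pot c handles',(A+B)/2,np.linalg.norm(A-B),'yaw',np.arctan2(*(A-B)[::-1]))
# rim outer: edge scan on +-: gray 60-115 & low sat vs bg 147; radial edge
def circ(cu,z,r0,r1,angs,thr=120,rising=True):
    pts=[]
    for a in angs:
        rr=np.arange(r0,r1,.0005)
        p=proj(c,np.c_[cu[0]+rr*np.cos(a),cu[1]+rr*np.sin(a),0*rr+z]).astype(np.float32)
        v=cv2.remap(g.astype(np.float32),p[:,0].reshape(1,-1),p[:,1].reshape(1,-1),cv2.INTER_LINEAR)[0]
        i=np.where((v[:-1]<thr)&(v[1:]>=thr))[0]
        if len(i): pts.append([cu[0]+rr[i[0]]*np.cos(a),cu[1]+rr[i[0]]*np.sin(a)])
    pts=np.array(pts); 
    for _ in range(4):
        M=np.c_[2*pts,np.ones(len(pts))];s=np.linalg.lstsq(M,(pts**2).sum(1),rcond=None)[0]
        r=np.sqrt(s[2]+s[0]**2+s[1]**2);e=np.abs(np.hypot(*(pts-s[:2]).T)-r); pts=pts[e<max(.0015,1.5*np.median(e))] if len(pts)>8 else pts
    return s[:2],r,len(pts),e.max()
pc=(A+B)/2
# free-side angles only: image right/up = world -y, +x
yaw=np.arctan2(*(A-B)[::-1])
print('pot rim',circ(pc,.104,.08,.115,np.linspace(yaw-2.6,yaw-.4,60)))
Al=onz(c,238.11,161.05,.02)[:2];Bl=onz(c,220.74,220.16,.02)[:2]
yl=np.arctan2(*(Al-Bl)[::-1])
an=np.concatenate([yl+k*np.pi/2+np.linspace(.42,1.15,15) for k in range(4)])
print('lid plate',circ((Al+Bl)/2,.016,.08,.11,an))
o=get_obs();Rm=R.from_quat(o['tool_rot']).as_matrix();print(Rm.round(3))
for n,u,v,z in [('flask',316,142,.19),('can',150,158,.098),('plates',315,98,.04),('otherbox',377,267,.078)]: print(n,onz(c,u,v,z).round(3))
# knob bar : red mark & top line
print('bar ends',onz(c,180+385/7,140+265/7,.084),onz(c,180+270/7,140+410/7,.084))
E
```

```text
lid c [0.51587029 0.26912282] dist 0.19251073169383176 yaw -0.24270551336103435
pot c handles [ 0.52131469 -0.22743394] 0.23332751459417278 yaw 0.5946460089207145
pot rim (array([ 0.52323876, -0.22939197]), np.float64(0.09366990137751233), 60, np.float64(0.0007980484575116492))
lid plate (array([0.51635882, 0.2694196 ]), np.float64(0.09322080808054008), 59, np.float64(0.0008508009568513192))
[[-0.001  0.419  0.908]
 [-0.001  0.908 -0.419]
 [-1.    -0.002 -0.   ]]
flask [0.642 0.    0.19 ]
can [0.6   0.495 0.098]
plates [0.812 0.01  0.04 ]
otherbox [ 0.296 -0.188  0.078]
bar ends [0.54839139 0.2413816  0.084     ] [0.48491718 0.28781919 0.084     ]
```

Carton candidates in top: (320,213) and (377,267). The left one (320,213) is the spares_box (crop measures 90×54 mm). The grey lid is at (230,190), and the red look-alike at (186,285) is not meant. The pot is at (391,190).

>>> {"fn": "arm_command", "kwargs": {
  "motion": [
    {"y": -0.0233,"z": 0.0296},
    {"y": -0.0233,"z": 0.0296},
    {"y": -0.0233,"z": 0.0296},
    {"y": -0.0233,"z": 0.0296},
    {"y": -0.0233,"z": 0.0296},
    {"y": -0.0233,"z": 0.0296},
    {"y": -0.0233,"z": 0.0296},
    {"y": -0.0233,"z": 0.0296},
    {"y": -0.0233,"z": 0.0296},
    {"y": -0.0233,"z": 0.0296},
    {"y": -0.0233,"z": 0.0296},
    {"y": -0.0233,"z": 0.0296},
    {"roll": 0.09},
    {"roll": 0.09},
    {"roll": 0.09},
    {"roll": 0.09},
    {}
  ]
}}

```text
schema error: expected keys x, y, z, roll, fingers
```

>>> {"fn": "arm_command", "kwargs": {
  "motion": [
    {"x": 0,"y": -0.0233,"z": 0.0296,"roll": 0,"fingers": 1},
    {"x": 0,"y": -0.0233,"z": 0.0296,"roll": 0,"fingers": 1},
    {"x": 0,"y": -0.0233,"z": 0.0296,"roll": 0,"fingers": 1},
    {"x": 0,"y": -0.0233,"z": 0.0296,"roll": 0,"fingers": 1},
    {"x": 0,"y": -0.0233,"z": 0.0296,"roll": 0,"fingers": 1},
    {"x": 0,"y": -0.0233,"z": 0.0296,"roll": 0,"fingers": 1},
    {"x": 0,"y": -0.0233,"z": 0.0296,"roll": 0,"fingers": 1},
    {"x": 0,"y": -0.0233,"z": 0.0296,"roll": 0,"fingers": 1},
    {"x": 0,"y": -0.0233,"z": 0.0296,"roll": 0,"fingers": 1},
    {"x": 0,"y": -0.0233,"z": 0.0296,"roll": 0,"fingers": 1},
    {"x": 0,"y": -0.0233,"z": 0.0296,"roll": 0,"fingers": 1},
    {"x": 0,"y": -0.0233,"z": 0.0296,"roll": 0,"fingers": 1},
    {"x": 0,"y": 0,"z": 0,"roll": 0.09,"fingers": 1},
    {"x": 0,"y": 0,"z": 0,"roll": 0.09,"fingers": 1},
    {"x": 0,"y": 0,"z": 0,"roll": 0.09,"fingers": 1},
    {"x": 0,"y": 0,"z": 0,"roll": 0.09,"fingers": 1},
    {"x": 0,"y": 0,"z": 0,"roll": 0,"fingers": 1}
  ]
}}

```text
clock: 1.57
eef_pos: [0.4226, 0.0301, 0.1977]
tool_rot: [0.276, 0.651, -0.281, 0.649]
ft_force: [1.1, -0.6, 0.4]
grip_width: 0.0855
```

```bash
cat >> h.py <<'E'
from scipy.spatial.transform import Rotation as Rot
def go(x,y,z,yaw,o=None):
    "needed tool-frame shift + roll (roll applied about x), tool y yaw target"
    o=o or get_obs(); Rm=Rot.from_quat(o['tool_rot']).as_matrix(); p=np.array(o['eef_pos'])
    yw=np.arctan2(Rm[1,1],Rm[0,1]); print('t',round(o['clock'],2),'p',p.round(4),'yaw',yw.round(4),'down',Rm[:,0].round(3),'w',round(o['grip_width'],4),'F',np.round(o['ft_force'],1),'j',np.round(o['joint_pos'],2))
    print('tool shift',(Rm.T@(np.array([x,y,z])-p)).round(4),'roll',round(yw-yaw,4))
E
python3 - <<'E'
from h import *
go(.448,-.017,.055,.785); snap('wrist','w1.png')
E
```

```text
t 1.57 p [0.4226 0.0301 0.1977] yaw 0.7611 down [-0.005 -0.005 -1.   ] w 0.0855 F [ 1.1 -0.6  0.4] j [ 0.07  0.1  -0.19  1.29 -0.    0.88]
tool shift [ 0.1428 -0.0131  0.0516] roll -0.0239
```

View pics/w1.png

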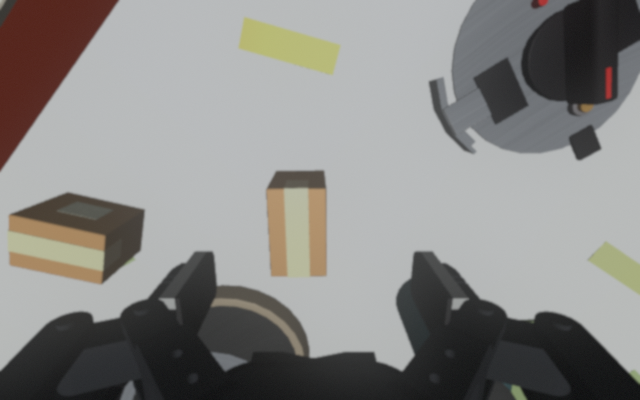

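```bash
python3 - <<'E'
from h import *
c=load('w1')
P=np.array([onz(c,u,v,.078)[:2] for u,v in [(267,188),(326,188),(326.5,276),(270.5,276)]])
print(P.round(4),P.mean(0),[np.linalg.norm(P[i]-P[i-1]).round(4) for i in range(4)])
for a,b in[(3,0),(2,1)]: d=P[a]-P[b];print(np.arctan2(d[1],d[0]))
E
```

```text
[[ 0.396  -0.0043]
 [ 0.4346  0.0327]
 [ 0.4975 -0.0312]
 [ 0.4578 -0.0693]] [ 0.44645587 -0.01800017] [np.float64(0.0897), np.float64(0.0535), np.float64(0.0896), np.float64(0.0551)]
-0.8107910297367615
-0.7930340797450531
```

>>> {"fn": "arm_command", "kwargs": {
  "motion": [
    {"x": 0,"y": -0.007,"z": 0.0257,"roll": -0.015,"fingers": 1},
    {"x": 0.02,"y": -0.007,"z": 0.0257,"roll": 0,"fingers": 1},
    {"x": 0,"y": 0,"z": 0,"roll": 0,"fingers": 1}
  ]
}}

```text
clock: 1.87
eef_pos: [0.4493, -0.0163, 0.1777]
tool_rot: [0.266, 0.655, -0.27, 0.654]
ft_force: [-0.6, 0.1, -0.8]
grip_width: 0.0853
```

```bash
python3 - <<'E'
from h import *
go(.447,-.0175,.045,.776)
E
```

```text
t 1.87 p [ 0.4493 -0.0163  0.1777] yaw 0.7934 down [-0.003 -0.004 -1.   ] w 0.0853 F [-0.6  0.1 -0.8] j [-0.03  0.16 -0.17  1.25 -0.    0.74]
tool shift [ 0.1327 -0.0018 -0.0009] roll 0.0174
```

>>> {"fn": "arm_command", "kwargs": {
  "motion": [
    {"x": 0.035,"y": -0.0018,"z": -0.001,"roll": 0.012,"fingers": 1},
    {"x": 0.035,"y": 0,"z": 0,"roll": 0,"fingers": 1},
    {"x": 0.035,"y": 0,"z": 0,"roll": 0,"fingers": 1},
    {"x": 0.02,"y": 0,"z": 0,"roll": 0,"fingers": 1},
    {"x": 0,"y": 0,"z": 0,"roll": 0,"fingers": 1}
  ]
}}

```text
clock: 2.28
eef_pos: [0.4505, -0.0169, 0.0511]
tool_rot: [0.268, 0.652, -0.269, 0.656]
ft_force: [-0.1, -0.8, 0.8]
grip_width: 0.0855
```

```bash
python3 - <<'E'
from h import *
go(.447,-.0175,.045,.776);snap('wrist','w2.png')
E
```

```text
t 2.28 p [ 0.4505 -0.0169  0.0511] yaw 0.7914 down [ 0.005 -0.003 -1.   ] w 0.0855 F [-0.1 -0.8  0.8] j [-0.04  0.27 -0.38  0.91 -0.    0.74]
tool shift [ 0.006  -0.0029 -0.0021] roll 0.0154
```

View pics/w2.png

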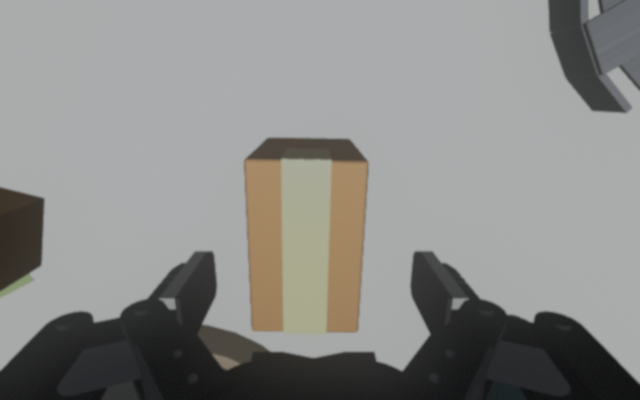

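Wrist view: the carton's top (245–367, 160–332) lies between the open pads (≈215 and 413), nearly centred. Close.

>>> {"fn": "arm_command", "kwargs": {
  "motion": [
    {"x": 0.005,"y": -0.0025,"z": 0,"roll": 0,"fingers": 1},
    {"x": 0,"y": 0,"z": 0,"roll": 0,"fingers": 0},
    {"x": 0,"y": 0,"z": 0,"roll": 0,"fingers": 0},
    {"x": 0,"y": 0,"z": 0,"roll": 0,"fingers": 0},
    {"x": 0,"y": 0,"z": 0,"roll": 0,"fingers": 0},
    {"x": 0,"y": 0,"z": 0,"roll": 0,"fingers": 0},
    {"x": 0,"y": 0,"z": 0,"roll": 0,"fingers": 0},
    {"x": 0,"y": 0,"z": 0,"roll": 0,"fingers": 0},
    {"x": -0.01,"y": 0,"z": 0,"roll": 0,"fingers": 0},
    {"x": -0.02,"y": 0,"z": 0,"roll": 0,"fingers": 0},
    {"x": -0.03,"y": 0,"z": 0,"roll": 0,"fingers": 0},
    {"x": -0.035,"y": 0,"z": 0,"roll": 0,"fingers": 0},
    {"x": -0.035,"y": 0,"z": 0,"roll": 0,"fingers": 0},
    {"x": -0.03,"y": 0,"z": 0,"roll": 0,"fingers": 0},
    {"x": 0,"y": 0,"z": 0,"roll": 0,"fingers": 0}
  ]
}}

```text
clock: 3.58
eef_pos: [0.4494, -0.0174, 0.2204]
tool_rot: [0.268, 0.65, -0.267, 0.659]
ft_force: [0.8, 0.2, 0.6]
grip_width: -0.0001
```

```bash
python3 - <<'E'
from h import *
go(.523,-.229,.2,.776);snap('wrist','w3.png');snap('scene','s3.png')
E
```

```text
t 3.58 p [ 0.4494 -0.0174  0.2204] yaw 0.7959 down [ 0.013 -0.003 -1.   ] w -0.0001 F [0.8 0.2 0.6] j [-0.04  0.12 -0.1   1.34 -0.    0.74]
tool shift [ 0.022  -0.0998  0.2004] roll 0.0199
```

View pics/w3.png

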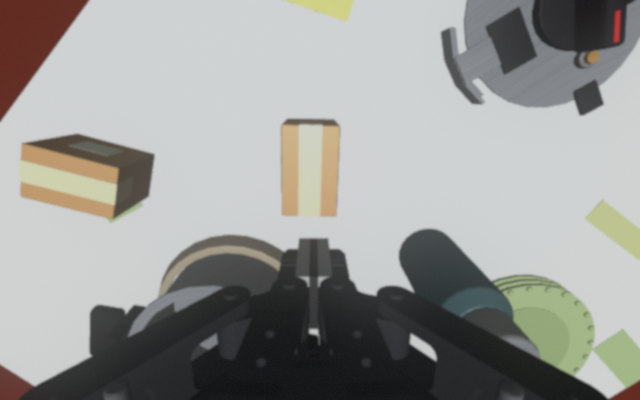

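View pics/s3.png

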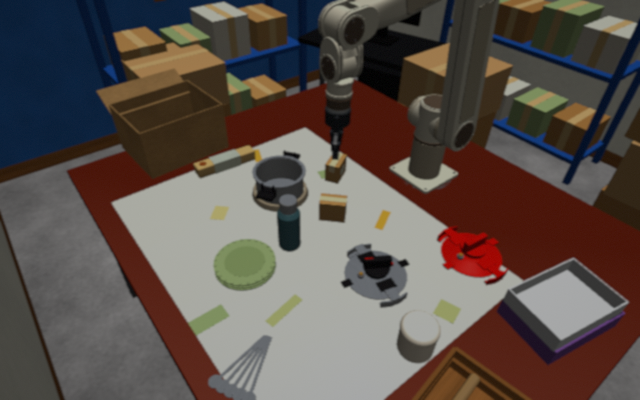

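```bash
python3 - <<'E'
from h import *
o=get_obs();p=o['eef_pos'];print(p)
for n in ['w3','s3']:
    c=load(n);print(n,proj(c,[p,[p[0],p[1],0],[.4465,-.018,.078],[.4465,-.018,0],[.523,-.229,.104],[0,0,0]]).round(1).tolist(),ray(c,0,0)[0])
snap('top','t3.png'); c=load('t3');print(proj(c,[p,[.523,-.229,.104]]),c['rvec'],load('top0')['rvec'])
E
```

```text
[ 0.44706411 -0.01734003  0.21574194]
w3 [[311.1, 227.9], [310.8, 156.9], [310.0, 172.1], [310.1, 156.9], [219.2, 362.9], [-29.5, -213.6]] [0.3944359  0.03402965 0.38995637]
s3 [[335.2, 165.6], [332.8, 216.0], [333.6, 198.7], [332.8, 215.9], [279.1, 170.6], [423.2, 172.2]] [1.18619281 0.82476861 1.02613831]
[[320.41405063 211.86388687]
 [393.31184478 189.83612279]] [ 2.20122725 -2.14185917  0.07983751] [ 2.20122725 -2.14185917  0.07983751]
```

View pics/t3.png

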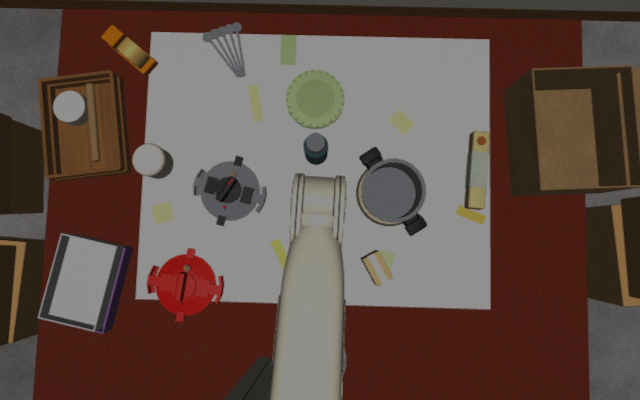

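The arm lifted before the fingers closed on the carton: it still stands at wrist (310,170), directly below the shut fingers. I'll time the fingers.

>>> {"fn": "arm_command", "kwargs": {
  "motion": [
    {"x": 0,"y": 0,"z": 0,"roll": 0.015,"fingers": 1},
    {"x": 0,"y": 0,"z": 0,"roll": 0,"fingers": 1},
    {"x": 0,"y": 0,"z": 0,"roll": 0,"fingers": 1},
    {"x": 0,"y": 0,"z": 0,"roll": 0,"fingers": 1},
    {"x": 0,"y": 0,"z": 0,"roll": 0,"fingers": 1}
  ]
}}

```text
clock: 4.15
eef_pos: [0.4415, -0.0172, 0.2076]
tool_rot: [0.27, 0.656, -0.275, 0.649]
ft_force: [0.4, 0.3, -0.1]
grip_width: 0.0605
```

```bash
python3 - <<'E'
from h import *
c=load('w2');p=np.array([.4505,-.0169,.0511]);o,d=ray(c,320,200);print(o,d/np.linalg.norm(d))
y=np.array([.703,.711,0])
for b in [0,.013,.03,.05]: print(b,proj(c,[p+[0,0,b],p+y*.0425+[0,0,b],p-y*.0425+[0,0,b]]).round(1).tolist())
bx=np.array([.4465,-.018]);L=np.array([.707,-.707]);W=np.array([.707,.707])
for z in (.078,.0):print(z,proj(c,[[*(bx+L*.045*s+W*.0275*t),z] for s in(1,-1) for t in (1,-1)]).round(1).tolist())
E
```

```text
[0.39711774 0.03481028 0.22106609] [ 0.23265979 -0.19850716 -0.9520842 ]
0 [[313.9, 234.1], [390.5, 234.1], [237.3, 234.1]]
0.013 [[314.0, 244.3], [396.1, 244.2], [231.8, 244.3]]
0.03 [[314.2, 260.0], [404.9, 259.9], [223.4, 260.0]]
0.05 [[314.4, 283.2], [417.8, 283.2], [210.8, 283.3]]
0.078 [[359.9, 332.3], [253.1, 331.9], [369.7, 159.8], [243.5, 159.0]]
0.0 [[345.5, 260.0], [271.2, 259.6], [350.3, 137.4], [267.0, 136.9]]
```

```bash
python3 - <<'E'
from h import *
f=load('s3')['frame'][:,:,::-1]; cv2.imwrite('pics/c_s3.png',cv2.resize(f[90:215,285:385],None,fx=4.5,fy=4.5,interpolation=cv2.INTER_CUBIC))
f=load('w3')['frame'][:,:,::-1]; cv2.imwrite('pics/c_w3.png',cv2.resize(f[200:380,220:420],None,fx=3,fy=3,interpolation=cv2.INTER_CUBIC))
c=load('w3');p=np.array([.4485,-.0174,.217]);z=np.array([.713,-.70,0])
for b in [0,.013,.03,.045]: print(b,proj(c,[p+[0,0,b]+z*s*.011 for s in(-1,0,1)]).round(0).tolist(), proj(load('s3'),[p+[0,0,b]]).round(1))
E
```

```text
0 [[313.0, 212.0], [313.0, 231.0], [313.0, 248.0]] [[334.9 165.5]]
0.013 [[313.0, 221.0], [313.0, 240.0], [313.0, 259.0]] [[335.1 162.1]]
0.03 [[313.0, 234.0], [313.0, 256.0], [313.0, 276.0]] [[335.3 157.6]]
0.045 [[313.0, 249.0], [313.0, 272.0], [313.0, 294.0]] [[335.5 153.6]]
```

View pics/c_s3.png

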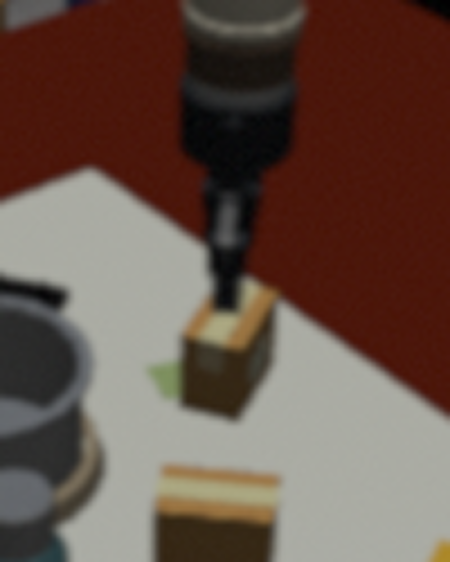

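View pics/c_w3.png

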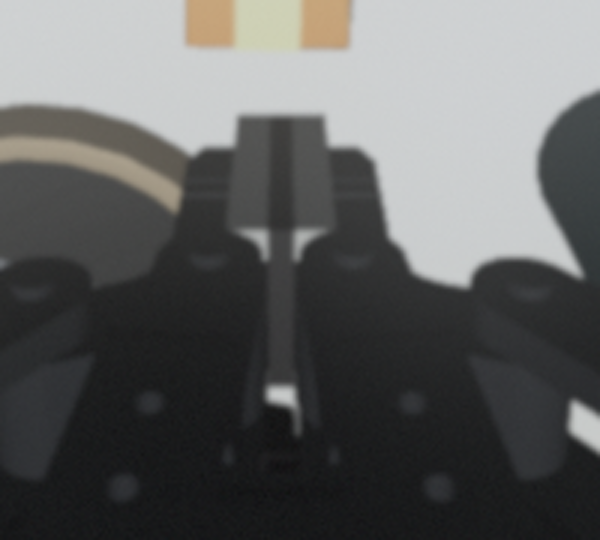

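Both views put the real finger ends about 30 mm behind the reported TCP when shut: scene (335,158), wrist (313,239). Open, they stand about 43 mm behind, so I closed above the carton. I'll allow for that offset from here on.

```bash
python3 - <<'E'
from h import *
go(.447,-.0175,.012,.776)
E
```

```text
t 4.15 p [ 0.4415 -0.0172  0.2076] yaw 0.7792 down [-0.011 -0.003 -1.   ] w 0.0605 F [ 0.4  0.3 -0.1] j [-0.04  0.13 -0.12  1.33 -0.    0.75]
tool shift [0.1956 0.0055 0.0052] roll 0.0032
```

>>> {"fn": "arm_command", "kwargs": {
  "motion": [
    {"x": 0,"y": 0.004,"z": 0.003,"roll": 0,"fingers": 1},
    {"x": 0.03,"y": 0,"z": 0,"roll": 0,"fingers": 1},
    {"x": 0.03,"y": 0,"z": 0,"roll": 0,"fingers": 1},
    {"x": 0.03,"y": 0,"z": 0,"roll": 0,"fingers": 1},
    {"x": 0.03,"y": 0,"z": 0,"roll": 0,"fingers": 1},
    {"x": 0,"y": 0,"z": 0,"roll": 0,"fingers": 1}
  ]
}}

```text
clock: 4.65
eef_pos: [0.4503, -0.0166, 0.0849]
tool_rot: [0.271, 0.653, -0.274, 0.652]
ft_force: [-1.5, 0.1, 0.2]
grip_width: 0.085
```

```bash
python3 - <<'E'
from h import *
go(.447,-.0175,.012,.776)
E
```

```text
t 4.65 p [ 0.4503 -0.0166  0.0849] yaw 0.7793 down [-0.003 -0.003 -1.   ] w 0.085 F [-1.5  0.1  0.2] j [-0.03  0.24 -0.33  1.01 -0.    0.76]
tool shift [ 0.0729 -0.0027 -0.0017] roll 0.0033
```

>>> {"fn": "arm_command", "kwargs": {
  "motion": [
    {"x": 0.025,"y": -0.002,"z": -0.001,"roll": 0,"fingers": 1},
    {"x": 0.025,"y": 0,"z": 0,"roll": 0,"fingers": 1},
    {"x": 0.018,"y": 0,"z": 0,"roll": 0,"fingers": 1},
    {"x": 0,"y": 0,"z": 0,"roll": 0,"fingers": 1}
  ]
}}

```text
clock: 4.98
eef_pos: [0.4517, -0.0175, 0.0179]
tool_rot: [0.272, 0.652, -0.273, 0.653]
ft_force: [-1.3, 0.5, 0.2]
grip_width: 0.0855
```

```bash
python3 - <<'E'
from h import *
go(.447,-.0175,.012,.776);snap('wrist','w4.png')
E
```

```text
t 4.98 p [ 0.4517 -0.0175  0.0179] yaw 0.7794 down [ 0.001 -0.003 -1.   ] w 0.0855 F [-1.3  0.5  0.2] j [-0.04  0.32 -0.42  0.83 -0.    0.75]
tool shift [ 0.0059 -0.0033 -0.0033] roll 0.0034
```

View pics/w4.png

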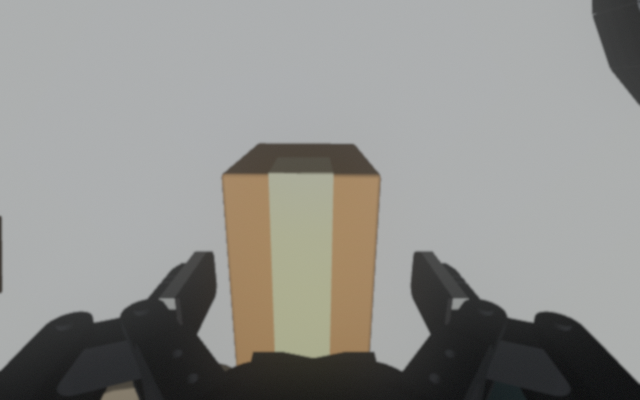

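>>> {"fn": "arm_command", "kwargs": {
  "motion": [
    {"x": 0.006,"y": -0.003,"z": 0,"roll": 0,"fingers": 1},
    {"x": 0,"y": 0,"z": 0,"roll": 0,"fingers": 0},
    {"x": 0,"y": 0,"z": 0,"roll": 0,"fingers": 0},
    {"x": 0,"y": 0,"z": 0,"roll": 0,"fingers": 0},
    {"x": 0,"y": 0,"z": 0,"roll": 0,"fingers": 0},
    {"x": 0,"y": 0,"z": 0,"roll": 0,"fingers": 0}
  ]
}}

```text
clock: 5.53
eef_pos: [0.4562, -0.0208, 0.0202]
tool_rot: [0.273, 0.647, -0.272, 0.657]
ft_force: [0.3, -1.1, -1.6]
grip_width: 0.0542
```

>>> {"fn": "arm_command", "kwargs": {
  "motion": [
    {"x": -0.01,"y": 0,"z": 0,"roll": 0,"fingers": 0},
    {"x": -0.02,"y": 0,"z": 0,"roll": 0,"fingers": 0},
    {"x": -0.03,"y": 0,"z": 0,"roll": 0,"fingers": 0},
    {"x": -0.035,"y": 0,"z": 0,"roll": 0,"fingers": 0},
    {"x": -0.035,"y": 0,"z": 0,"roll": 0,"fingers": 0},
    {"x": -0.03,"y": 0,"z": 0,"roll": 0,"fingers": 0},
    {"x": -0.01,"y": 0,"z": 0,"roll": 0,"fingers": 0}
  ]
}}

```text
clock: 6.12
eef_pos: [0.4482, -0.0188, 0.1927]
tool_rot: [0.272, 0.653, -0.273, 0.652]
ft_force: [0.8, 0.4, -3.5]
grip_width: 0.0543
```

```bash
python3 - <<'E'
from h import *
go(.523,-.229,.2,.776);snap('wrist','w5.png')
E
```

```text
t 6.12 p [ 0.4482 -0.0188  0.1927] yaw 0.7796 down [-0.001 -0.002 -1.   ] w 0.0543 F [ 0.8  0.4 -3.5] j [-0.04  0.15 -0.14  1.28 -0.    0.75]
tool shift [-0.0071 -0.0946  0.2021] roll 0.0036
```

View pics/w5.png

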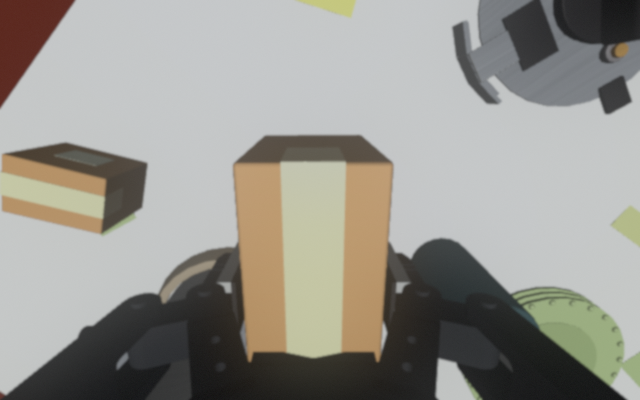

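>>> {"fn": "arm_command", "kwargs": {
  "motion": [
    {"x": 0,"y": -0.008,"z": 0.017,"roll": 0,"fingers": 0},
    {"x": 0,"y": -0.0158,"z": 0.0337,"roll": 0,"fingers": 0},
    {"x": 0,"y": -0.0158,"z": 0.0337,"roll": 0,"fingers": 0},
    {"x": 0,"y": -0.0158,"z": 0.0337,"roll": 0,"fingers": 0},
    {"x": 0,"y": -0.0158,"z": 0.0337,"roll": 0,"fingers": 0},
    {"x": 0,"y": -0.0158,"z": 0.0337,"roll": 0,"fingers": 0},
    {"x": 0,"y": -0.005,"z": 0.01,"roll": 0,"fingers": 0},
    {"x": 0,"y": 0,"z": 0,"roll": 0,"fingers": 0}
  ]
}}

```text
clock: 6.83
eef_pos: [0.5224, -0.2274, 0.1866]
tool_rot: [0.271, 0.655, -0.269, 0.652]
ft_force: [0.1, 0.1, -3.6]
grip_width: 0.0544
```

```bash
python3 - <<'E'
from h import *
c=load('w5')
P=np.array([onz(c,u,v,.078+.172) for u,v in [(234.5,163),(392,163)]]);print(P,np.linalg.norm(P[0]-P[1]))
go(.523,-.229,.026,.776);snap('wrist','w6.png');snap('scene','s6.png');snap('top','t6.png')
E
```

```text
[[ 0.39270344 -0.00173811  0.25      ]
 [ 0.43135888  0.03650809  0.25      ]] 0.05437844174239899
t 6.83 p [ 0.5224 -0.2274  0.1866] yaw 0.7876 down [-0.003  0.004 -1.   ] w 0.0544 F [ 0.1  0.1 -3.6] j [-0.41  0.39  0.17  1.35  0.    0.37]
tool shift [ 0.1606 -0.0009  0.0024] roll 0.0116
```

View pics/w6.png

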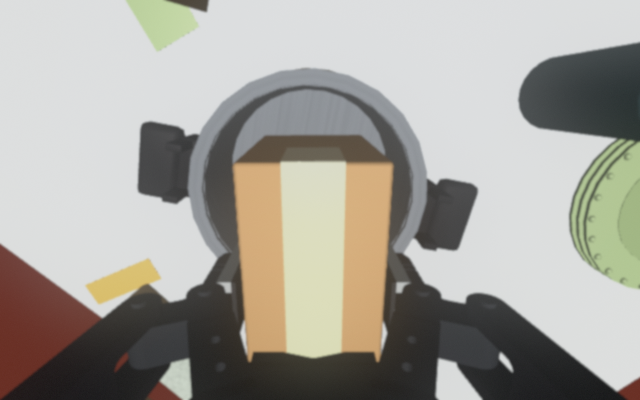

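View pics/s6.png

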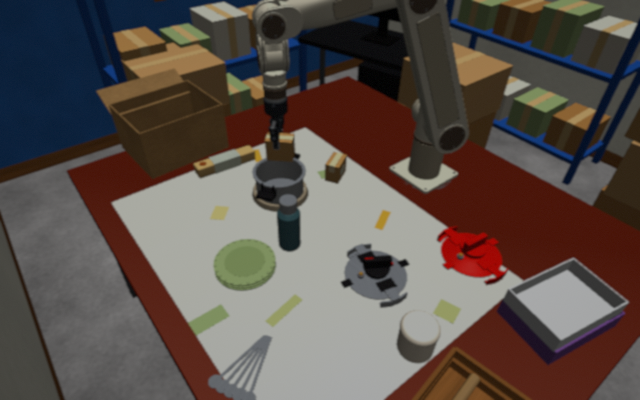

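>>> {"fn": "arm_command", "kwargs": {
  "motion": [
    {"x": 0,"y": -0.001,"z": 0.007,"roll": 0,"fingers": 0},
    {"x": 0.02,"y": 0,"z": 0,"roll": 0,"fingers": 0},
    {"x": 0.025,"y": 0,"z": 0,"roll": 0,"fingers": 0},
    {"x": 0.025,"y": 0,"z": 0,"roll": 0,"fingers": 0},
    {"x": 0.025,"y": 0,"z": 0,"roll": 0,"fingers": 0},
    {"x": 0.025,"y": 0,"z": 0,"roll": 0,"fingers": 0},
    {"x": 0,"y": 0,"z": 0,"roll": 0,"fingers": 0}
  ]
}}

```text
clock: 7.57
eef_pos: [0.5287, -0.2204, 0.0682]
tool_rot: [0.266, 0.655, -0.262, 0.657]
ft_force: [-1.6, 0.6, -3.5]
grip_width: 0.0541
```

```bash
python3 - <<'E'
from h import *
go(.527,-.233,.026,.776);snap('wrist','w7.png')
E
```

```text
t 7.57 p [ 0.5287 -0.2204  0.0682] yaw 0.8056 down [ 0.005  0.004 -1.   ] w 0.0541 F [-1.6  0.6 -3.5] j [-0.4   0.47 -0.03  1.07  0.01  0.37]
tool shift [ 0.0422 -0.0106  0.0074] roll 0.0296
```

View pics/w7.png

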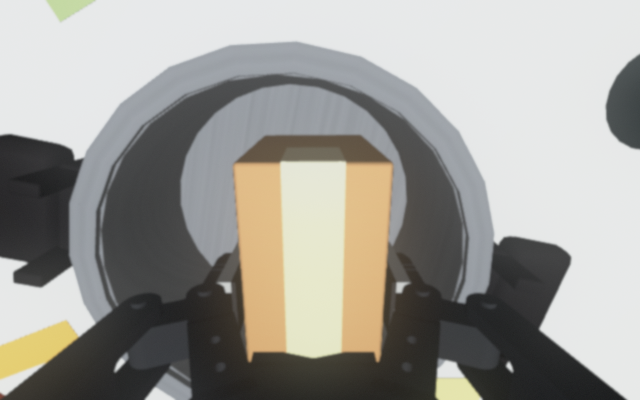

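>>> {"fn": "arm_command", "kwargs": {
  "motion": [
    {"x": 0,"y": -0.0106,"z": 0.007,"roll": 0,"fingers": 0},
    {"x": 0.015,"y": 0,"z": 0,"roll": 0,"fingers": 0},
    {"x": 0.015,"y": 0,"z": 0,"roll": 0,"fingers": 0},
    {"x": 0.005,"y": 0,"z": 0,"roll": 0,"fingers": 0},
    {"x": 0,"y": 0,"z": 0,"roll": 0,"fingers": 0}
  ]
}}

```text
clock: 8.03
eef_pos: [0.5351, -0.2366, 0.0458]
tool_rot: [0.264, 0.648, -0.261, 0.665]
ft_force: [0.3, -0.1, -2.4]
grip_width: 0.0541
```

```bash
python3 - <<'E'
from h import *
go(.527,-.233,.026,.776)
E
```

```text
t 8.03 p [ 0.5351 -0.2366  0.0458] yaw 0.8106 down [ 0.023 -0.005 -1.   ] w 0.0541 F [ 0.3 -0.1 -2.4] j [-0.42  0.5  -0.05  1.    0.    0.34]
tool shift [ 0.0195 -0.0032 -0.0087] roll 0.0346
```

>>> {"fn": "arm_command", "kwargs": {
  "motion": [
    {"x": 0.008,"y": -0.002,"z": -0.006,"roll": 0,"fingers": 0},
    {"x": 0.008,"y": 0,"z": 0,"roll": 0,"fingers": 0},
    {"x": 0,"y": 0,"z": 0,"roll": 0,"fingers": 0}
  ]
}}

```text
clock: 8.28
eef_pos: [0.5335, -0.2366, 0.0348]
tool_rot: [0.263, 0.645, -0.261, 0.668]
ft_force: [-0.1, -0.2, -2.8]
grip_width: 0.0541
```

```bash
python3 - <<'E'
from h import *
go(.527,-.233,.026,.776);snap('wrist','w8.png');
import time
go(.527,-.233,.026,.776)
E
```

```text
t 8.28 p [ 0.5335 -0.2366  0.0348] yaw 0.8106 down [ 0.032 -0.009 -0.999] w 0.0541 F [-0.1 -0.2 -2.8] j [-0.42  0.5  -0.08  0.96  0.    0.34]
tool shift [ 0.0086 -0.002  -0.0074] roll 0.0346
t 8.33 p [ 0.5338 -0.2367  0.0355] yaw 0.8106 down [ 0.032 -0.01  -0.999] w 0.0541 F [-0.3  0.5 -1.4] j [-0.42  0.5  -0.07  0.96  0.    0.34]
tool shift [ 0.0093 -0.0021 -0.0077] roll 0.0346
```

View pics/w8.png

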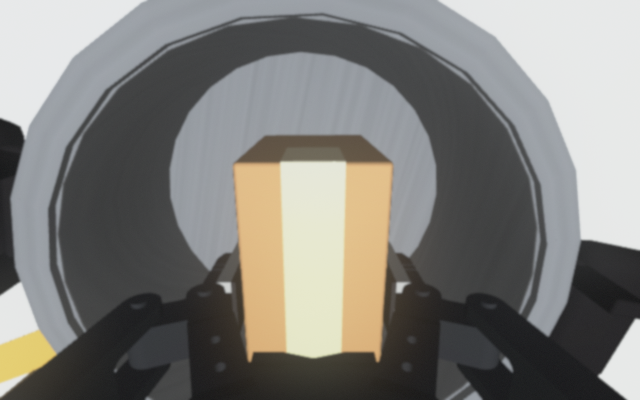

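>>> {"fn": "arm_command", "kwargs": {
  "motion": [
    {"x": 0.005,"y": -0.001,"z": -0.004,"roll": 0,"fingers": 0},
    {"x": 0.004,"y": 0,"z": 0,"roll": 0,"fingers": 0},
    {"x": 0,"y": 0,"z": 0,"roll": 0,"fingers": 0}
  ]
}}

```text
clock: 8.58
eef_pos: [0.5323, -0.2356, 0.0282]
tool_rot: [0.263, 0.643, -0.261, 0.67]
ft_force: [0.1, -0.2, -3.6]
grip_width: 0.0539
```

```bash
python3 - <<'E'
from h import *
go(.527,-.233,.026,.776)
E
```

```text
t 8.58 p [ 0.5323 -0.2356  0.0282] yaw 0.8107 down [ 0.036 -0.012 -0.999] w 0.0539 F [ 0.1 -0.2 -3.6] j [-0.42  0.5  -0.09  0.94  0.    0.34]
tool shift [ 0.002  -0.0018 -0.0057] roll 0.0347
```

>>> {"fn": "arm_command", "kwargs": {
  "motion": [
    {"x": 0.004,"y": 0,"z": 0,"roll": 0,"fingers": 0},
    {"x": 0.003,"y": 0,"z": 0,"roll": 0,"fingers": 0},
    {"x": 0,"y": 0,"z": 0,"roll": 0,"fingers": 0}
  ]
}}

```text
clock: 8.83
eef_pos: [0.5349, -0.2374, 0.0256]
tool_rot: [0.262, 0.641, -0.262, 0.672]
ft_force: [-0.5, -0.2, -3.6]
grip_width: 0.0542
```

```bash
python3 - <<'E'
from h import *
go(.527,-.233,.026,.776)
E
```

```text
t 8.83 p [ 0.5349 -0.2374  0.0256] yaw 0.8112 down [ 0.042 -0.016 -0.999] w 0.0542 F [-0.5 -0.2 -3.6] j [-0.42  0.51 -0.1   0.93  0.    0.34]
tool shift [-0.0008 -0.0023 -0.0088] roll 0.0352
```

>>> {"fn": "arm_command", "kwargs": {
  "motion": [
    {"x": 0.004,"y": -0.001,"z": -0.003,"roll": 0,"fingers": 0},
    {"x": 0,"y": 0,"z": 0,"roll": 0,"fingers": 0}
  ]
}}

```text
clock: 9.0
eef_pos: [0.537, -0.2387, 0.0258]
tool_rot: [0.262, 0.636, -0.262, 0.676]
ft_force: [-1.6, 0.0, -3.2]
grip_width: 0.0544
```

>>> {"fn": "arm_command", "kwargs": {
  "motion": [
    {"x": 0.004,"y": 0,"z": 0,"roll": 0,"fingers": 0},
    {"x": 0,"y": 0,"z": 0,"roll": 0,"fingers": 0}
  ]
}}

```text
clock: 9.17
eef_pos: [0.5393, -0.2399, 0.0254]
tool_rot: [0.262, 0.634, -0.263, 0.678]
ft_force: [-0.4, 1.0, -3.4]
grip_width: 0.0541
```

```bash
python3 - <<'E'
from h import *
go(.527,-.233,.026,.776);o=get_obs();print(np.round(o['joint_pos'],4),np.round(o['joint_vel'],3),np.round(o['tau'],1),np.round(o['ft_torque'],2))
snap('wrist','w9.png');snap('scene','s9.png')
E
```

```text
t 9.17 p [ 0.5393 -0.2399  0.0254] yaw 0.8114 down [ 0.057 -0.025 -0.998] w 0.0541 F [-0.4  1.  -3.4] j [-0.42  0.5  -0.1   0.9   0.    0.34]
tool shift [-0.0015 -0.0034 -0.0136] roll 0.0354
[-4.189e-01  5.011e-01 -1.049e-01  9.025e-01  6.000e-04  3.411e-01] [ 0.001 -0.013  0.012 -0.011 -0.003 -0.003] [ -0.1 -48.6  23.8  -0.6  -0.    0. ] [ 0.02  0.05 -0.  ]
```

View pics/w9.png

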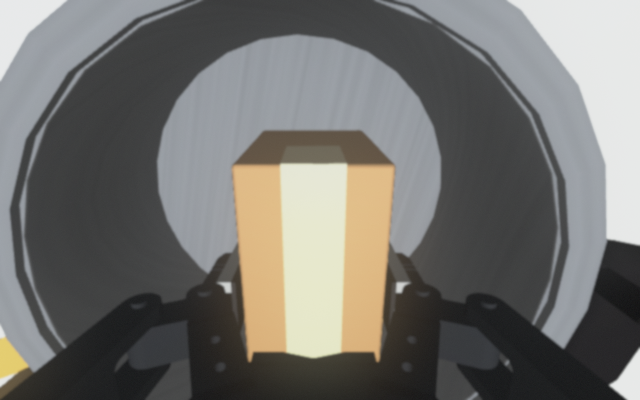

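View pics/s9.png

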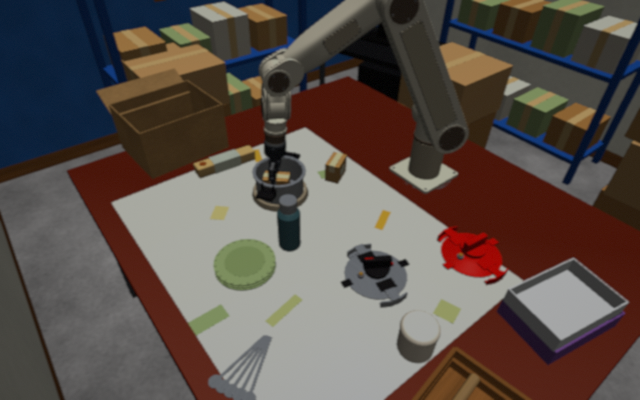

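```bash
python3 - <<'E'
from h import *
for n,b,t in [('w9',[(264.5,131),(362,131)],[(233,165),(393.5,165)]),('w5',[(266,136),(361,136)],[(234.5,163),(392,163)])]:
    c=load(n)
    for nm,q in(('bot',b),('top',t)):
        d=[ray(c,*u)[1] for u in q]; o=ray(c,*q[0])[0]
        # depth so that width=.0545
        s=.0545/np.linalg.norm(d[0]-d[1]); print(n,nm,(o+s*(d[0]+d[1])/2).round(4))
c=load('w9');
for z in (.104,.1005): print(proj(c,[.5232,-.2294,z]))
E
```

```text
w9 bot [ 0.5006 -0.203   0.0045]
w9 top [ 0.4988 -0.2037  0.0817]
w5 bot [0.412  0.0176 0.1708]
w5 top [0.4121 0.0174 0.2497]
[[308.85342163 293.15419122]]
[[308.74441836 286.4467943 ]]
```

Carton bottom measured at z≈0.005 (floor is 0.006), about 10 mm from the axis. Release.

>>> {"fn": "arm_command", "kwargs": {
  "motion": [
    {"x": 0,"y": 0,"z": 0,"roll": 0,"fingers": 0.75},
    {"x": 0,"y": 0,"z": 0,"roll": 0,"fingers": 0.85},
    {"x": 0,"y": 0,"z": 0,"roll": 0,"fingers": 0.9}
  ]
}}

```text
clock: 9.52
eef_pos: [0.5399, -0.24, 0.0237]
tool_rot: [0.262, 0.634, -0.263, 0.679]
ft_force: [0.6, 0.2, 0.1]
grip_width: 0.0767
```

```bash
python3 - <<'E'
from h import *
go(.527,-.233,.026,.776);snap('wrist','w10.png')
E
```

```text
t 9.52 p [ 0.5399 -0.24    0.0237] yaw 0.8117 down [ 0.058 -0.025 -0.998] w 0.0767 F [0.6 0.2 0.1] j [-0.42  0.5  -0.11  0.9   0.    0.34]
tool shift [-0.0032 -0.0038 -0.014 ] roll 0.0357
```

View pics/w10.png

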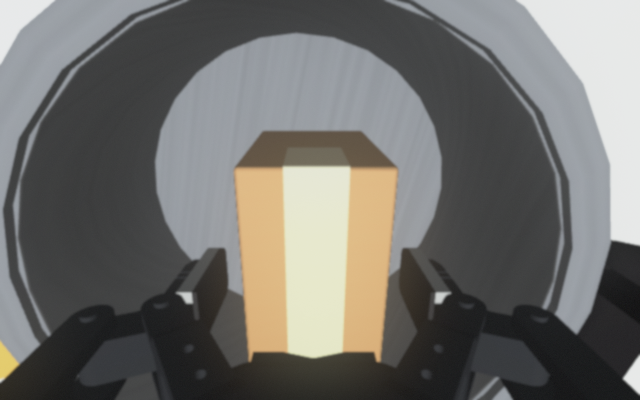

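>>> {"fn": "arm_command", "kwargs": {
  "motion": [
    {"x": -0.015,"y": 0,"z": 0,"roll": 0,"fingers": 1},
    {"x": -0.03,"y": 0,"z": 0,"roll": 0,"fingers": 1},
    {"x": -0.035,"y": 0,"z": 0,"roll": 0,"fingers": 1},
    {"x": -0.035,"y": 0,"z": 0,"roll": 0,"fingers": 1},
    {"x": -0.035,"y": 0,"z": 0,"roll": 0,"fingers": 1},
    {"x": -0.035,"y": 0,"z": 0,"roll": 0,"fingers": 1},
    {"x": 0,"y": 0,"z": 0,"roll": 0,"fingers": 1}
  ]
}}

```text
clock: 10.15
eef_pos: [0.5252, -0.2335, 0.2089]
tool_rot: [0.262, 0.64, -0.262, 0.673]
ft_force: [0.8, -1.6, 0.4]
grip_width: 0.0857
```

```bash
python3 - <<'E'
from h import *
go(.5165,.269,.22,.94);snap('wrist','w11.png')
E
```

```text
t 10.15 p [ 0.5252 -0.2335  0.2089] yaw 0.8114 down [ 0.043 -0.018 -0.999] w 0.0857 F [ 0.8 -1.6  0.4] j [-0.42  0.35  0.16  1.34  0.    0.34]
tool shift [-0.0203  0.3586 -0.3517] roll -0.1286
```

View pics/w11.png

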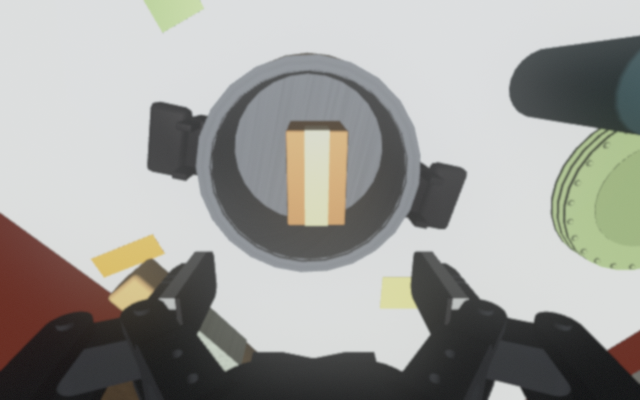

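```bash
cat >> h.py <<'E'
def circ(c,cu,z,r0,r1,angs,thr=120):
    g=cv2.GaussianBlur(c['frame'].max(2),(3,3),0).astype(np.float32); pts=[]
    for a in angs:
        rr=np.arange(r0,r1,.0004)
        p=proj(c,np.c_[cu[0]+rr*np.cos(a),cu[1]+rr*np.sin(a),0*rr+z]).astype(np.float32)
        v=cv2.remap(g,p[:,0].reshape(1,-1),p[:,1].reshape(1,-1),cv2.INTER_LINEAR)[0]
        i=np.where((v[:-1]<thr)&(v[1:]>=thr))[0]
        if len(i): pts.append([cu[0]+rr[i[0]]*np.cos(a),cu[1]+rr[i[0]]*np.sin(a)])
    pts=np.array(pts)
    for _ in range(5):
        M=np.c_[2*pts,np.ones(len(pts))];s=np.linalg.lstsq(M,(pts**2).sum(1),rcond=None)[0]
        r=np.sqrt(s[2]+s[0]**2+s[1]**2);e=np.abs(np.hypot(*(pts-s[:2]).T)-r)
        if len(pts)>12: pts=pts[e<max(.0012,1.5*np.median(e))]
    return s[:2],r,len(pts),e.max()
E
python3 - <<'E'
from h import *
c=load('w11');f=c['frame']
print(f[60,310],f[40,310],f[140,150])
for thr in (165,185,200): print(circ(c,[.523,-.229],.104,.085,.105,np.linspace(-3.1,3.1,120),thr))
P=np.array([onz(c,u,v,.084)[:2] for u,v in [(288,130),(346.5,130),(345.5,226),(289.5,226)]]);print(P.mean(0),[np.linalg.norm(P[i]-P[i-1]).round(4) for i in range(4)])
# carton check
pc=np.array([.5232,-.2294])
for k in (0,np.pi):
  a=.595+k
  for s in (-1,1): print(k,s,proj(c,[[*(pc+.103*np.array([np.cos(a),np.sin(a)])+s*.017*np.array([-np.sin(a),np.cos(a)])),.116]]))
im=cv2.resize(f[60:260,130:490,::-1],None,fx=2.2,fy=2.2,interpolation=cv2.INTER_CUBIC);cv2.imwrite('pics/c_w11.png',im)
E
```

```text
[147 151 156] [219 221 222] [76 77 78]
(array([ 0.51976032, -0.23161409]), np.float64(0.09287253141723772), 92, np.float64(0.001167046310570713))
(array([ 0.5198001 , -0.23171749]), np.float64(0.09396256071726036), 96, np.float64(0.0011656422487534845))
(array([ 0.51995691, -0.23182391]), np.float64(0.0946433200752431), 96, np.float64(0.0011853627588718496))
[ 0.53354004 -0.23351647] [np.float64(0.0913), np.float64(0.051), np.float64(0.0916), np.float64(0.0539)]
0 -1 [[426.52969989 222.2001934 ]]
0 1 [[439.81014959 185.20158754]]
3.141592653589793 -1 [[188.05368605 131.80998515]]
3.141592653589793 1 [[183.98767677 173.42660221]]
```

View pics/c_w11.png

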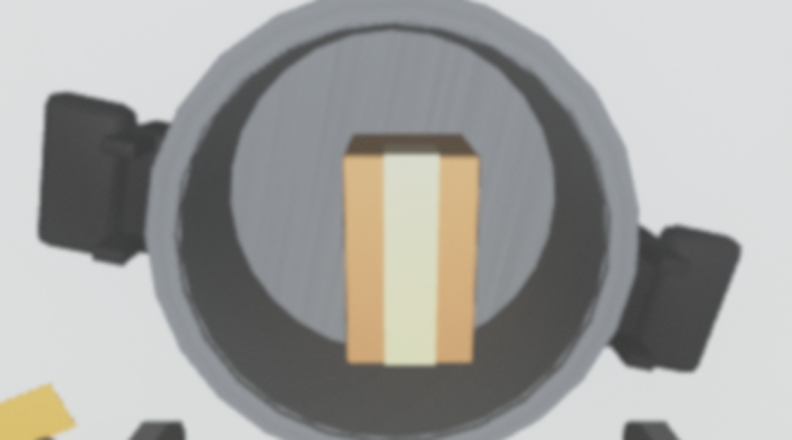

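```bash
python3 - <<'E'
from h import *
c=load('w11')
q=lambda x,y,z: onz(c,130+x/2.2,60+y/2.2,z)[:2]
L=(q(45,97,.093)+q(38,240,.093))/2;R=(q(740,248,.093)+q(692,372,.093))/2
d=R-L;print(L,R,np.linalg.norm(d),(L+R)/2,np.arctan2(d[1],d[0]))
c=load('top0');f=c['frame'][:,:,::-1];cv2.imwrite('pics/c_pot2.png',cv2.resize(f[135:245,340:440],None,fx=6,fy=6,interpolation=cv2.INTER_CUBIC))
E
```

```text
[ 0.40561369 -0.308807  ] [ 0.63352759 -0.15483912] 0.27504700191342885 [ 0.51957064 -0.23182306] 0.5941293500523473
```

View pics/c_pot2.png

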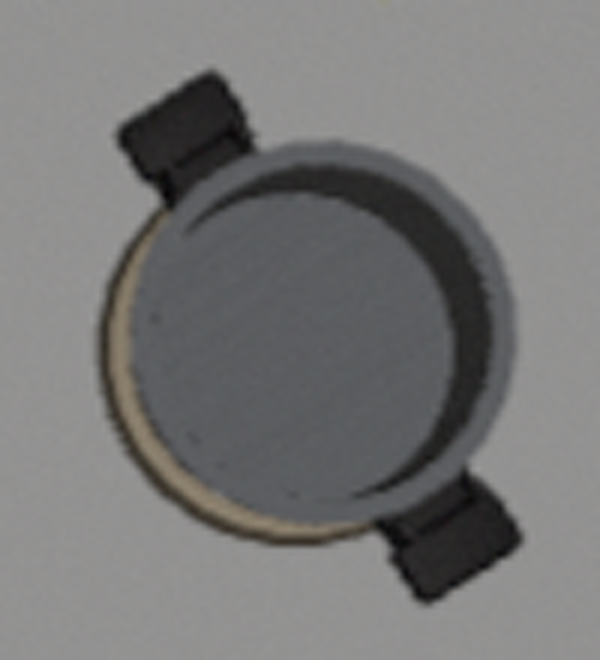

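>>> {"fn": "arm_command", "kwargs": {
  "motion": [
    {"x": -0.005,"y": 0.0138,"z": -0.0135,"roll": 0,"fingers": 1},
    {"x": -0.005,"y": 0.0276,"z": -0.027,"roll": 0,"fingers": 1},
    {"x": 0,"y": 0.0276,"z": -0.027,"roll": 0,"fingers": 1},
    {"x": 0,"y": 0.0276,"z": -0.027,"roll": 0,"fingers": 1},
    {"x": 0,"y": 0.0276,"z": -0.027,"roll": 0,"fingers": 1},
    {"x": 0,"y": 0.0276,"z": -0.027,"roll": 0,"fingers": 1},
    {"x": 0,"y": 0.0276,"z": -0.027,"roll": 0,"fingers": 1},
    {"x": 0,"y": 0.0276,"z": -0.027,"roll": 0,"fingers": 1},
    {"x": 0,"y": 0.0276,"z": -0.027,"roll": 0,"fingers": 1},
    {"x": 0,"y": 0.0276,"z": -0.027,"roll": 0,"fingers": 1},
    {"x": 0,"y": 0.0276,"z": -0.027,"roll": 0,"fingers": 1},
    {"x": 0,"y": 0.02,"z": -0.02,"roll": -0.065,"fingers": 1},
    {"x": 0,"y": 0,"z": 0,"roll": -0.065,"fingers": 1},
    {"x": 0,"y": 0,"z": 0,"roll": 0,"fingers": 1}
  ]
}}

```text
clock: 11.37
eef_pos: [0.5109, 0.2178, 0.186]
tool_rot: [0.214, 0.665, -0.225, 0.679]
ft_force: [0.1, -0.1, -0.6]
grip_width: 0.0856
```

```bash
python3 - <<'E'
from h import *
go(.5165,.269,.22,.94);snap('wrist','w12.png')
E
```

```text
t 11.37 p [0.5109 0.2178 0.186 ] yaw 0.94 down [ 0.014 -0.021 -1.   ] w 0.0856 F [ 0.1 -0.1 -0.6] j [ 0.42  0.35  0.12  1.33 -0.02  1.05]
tool shift [-0.0349  0.0444 -0.0248] roll 0.0
```

View pics/w12.png

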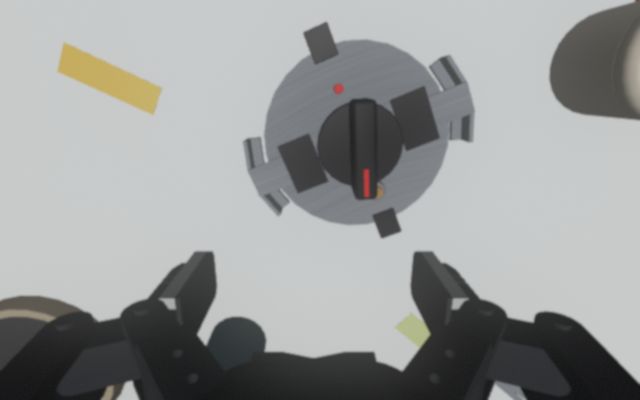

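```bash
python3 - <<'E'
from h import *
c=load('w12');f=c['frame']
im=cv2.resize(f[10:250,230:500,::-1],None,fx=2.5,fy=2.5,interpolation=cv2.INTER_CUBIC);cv2.imwrite('pics/c_w12.png',im)
yl=-.243
an=np.concatenate([yl+k*np.pi/2+np.linspace(.42,1.15,20) for k in range(4)])
print(f[60,300],f[100,250])
for t in (150,170,185): print(circ(c,[.5165,.269],.016,.08,.105,an,t))
E
```

```text
[171 174 176] [198 200 201]
(array([0.51334048, 0.26741987]), np.float64(0.09189924304331375), 80, np.float64(0.0006144448901842237))
(array([0.51357047, 0.26735177]), np.float64(0.0930505969835302), 80, np.float64(0.0004614871901934825))
(array([0.51369199, 0.26720914]), np.float64(0.09394192853516242), 78, np.float64(0.0009239061038929103))
```

View pics/c_w12.png

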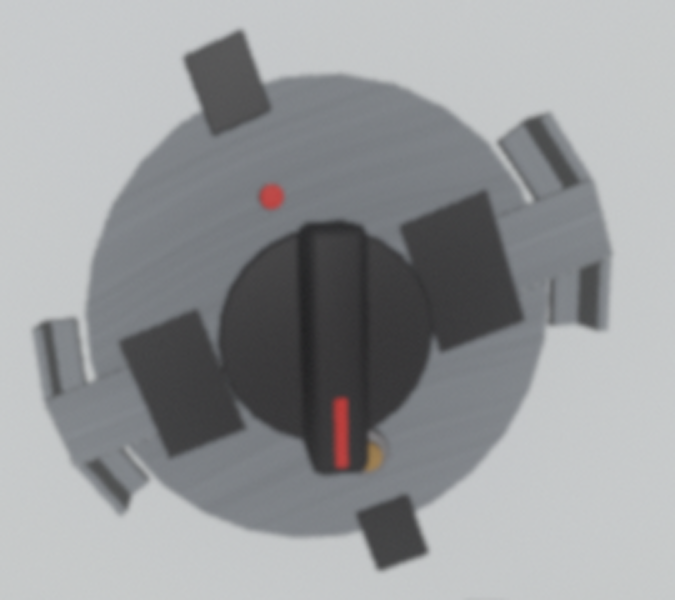

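```bash
python3 - <<'E'
from h import *
c=load('w12')
q=lambda x,y,z: onz(c,230+x/2.5,10+y/2.5,z)[:2]
A=q(213,44,.017);B=q(403,561,.017);d=B-A;print('tongue',(A+B)/2,np.linalg.norm(d),np.arctan2(d[1],d[0]))
A=q(333,226,.084);B=q(342,470,.084);d=B-A;print('bar',(A+B)/2,np.linalg.norm(d),np.arctan2(d[1],d[0]))
E
```

```text
tongue [0.51481582 0.26757623] 0.22393817753098308 -0.24283204094893293
bar [0.51308555 0.26754694] 0.08085769621269537 -0.5461411387039701
```

>>> {"fn": "arm_command", "kwargs": {
  "motion": [
    {"x": 0,"y": 0.021,"z": -0.012,"roll": -0.08,"fingers": 1},
    {"x": 0.01,"y": 0.022,"z": -0.013,"roll": 0,"fingers": 1},
    {"x": 0.02,"y": 0,"z": 0,"roll": 0,"fingers": 1},
    {"x": 0,"y": 0,"z": 0,"roll": 0,"fingers": 1}
  ]
}}

```text
clock: 11.75
eef_pos: [0.5142, 0.2641, 0.1512]
tool_rot: [0.189, 0.674, -0.203, 0.685]
ft_force: [-1.1, -1.1, -0.7]
grip_width: 0.0853
```

```bash
python3 - <<'E'
from h import *
go(.515,.268,.027,1.02);snap('wrist','w13.png')
c=load('w13');P=np.array([onz(c,320,200,0)])
E
```

```text
t 11.75 p [0.5142 0.2641 0.1512] yaw 1.0084 down [ 0.01  -0.023 -1.   ] w 0.0853 F [-1.1 -1.1 -0.7] j [ 0.49  0.42  0.13  1.28 -0.03  1.05]
tool shift [ 0.1241  0.0055 -0.0039] roll -0.0116
```

View pics/w13.png

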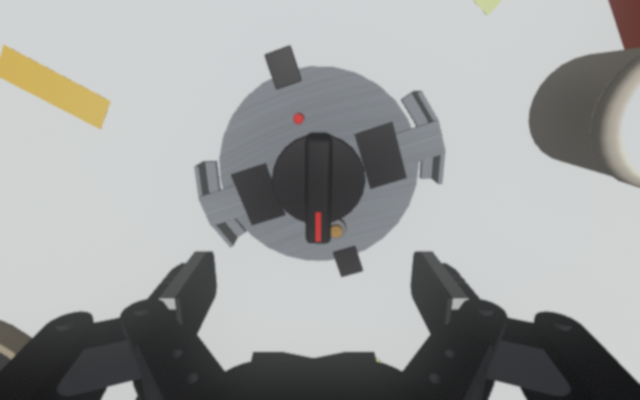

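>>> {"fn": "arm_command", "kwargs": {
  "motion": [
    {"x": 0.025,"y": 0.003,"z": -0.003,"roll": -0.011,"fingers": 1},
    {"x": 0.025,"y": 0,"z": 0,"roll": 0,"fingers": 1},
    {"x": 0.025,"y": 0,"z": 0,"roll": 0,"fingers": 1},
    {"x": 0,"y": 0,"z": 0,"roll": 0,"fingers": 1}
  ]
}}

```text
clock: 12.13
eef_pos: [0.5188, 0.2639, 0.0809]
tool_rot: [0.191, 0.671, -0.201, 0.687]
ft_force: [-1.1, -1.0, -0.4]
grip_width: 0.0859
```

```bash
python3 - <<'E'
from h import *
go(.514,.267,.027,1.02);snap('wrist','w14.png')
E
```

```text
t 12.13 p [0.5188 0.2639 0.0809] yaw 1.009 down [ 0.018 -0.019 -1.   ] w 0.0859 F [-1.1 -1.  -0.4] j [ 0.48  0.47  0.01  1.1  -0.03  1.05]
tool shift [ 0.0538  0.0004 -0.007 ] roll -0.011
```

View pics/w14.png

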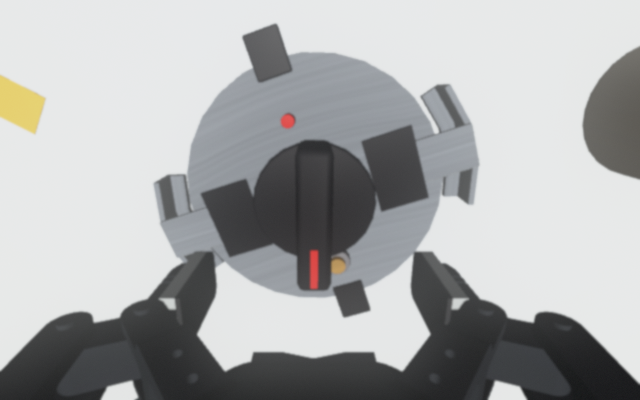

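>>> {"fn": "arm_command", "kwargs": {
  "motion": [
    {"x": 0.015,"y": 0,"z": -0.006,"roll": -0.01,"fingers": 1},
    {"x": 0.018,"y": 0,"z": 0,"roll": 0,"fingers": 1},
    {"x": 0.014,"y": 0,"z": 0,"roll": 0,"fingers": 1},
    {"x": 0,"y": 0,"z": 0,"roll": 0,"fingers": 1}
  ]
}}

```text
clock: 12.52
eef_pos: [0.5229, 0.2666, 0.0455]
tool_rot: [0.195, 0.667, -0.196, 0.692]
ft_force: [-0.4, -0.2, -0.0]
grip_width: 0.0855
```

```bash
python3 - <<'E'
from h import *
go(.514,.267,.027,1.02);snap('wrist','w15.png')
E
```

```text
t 12.52 p [0.5229 0.2666 0.0455] yaw 1.0116 down [ 0.034 -0.011 -0.999] w 0.0855 F [-0.4 -0.2 -0. ] j [ 0.49  0.5  -0.04  1.   -0.03  1.05]
tool shift [ 0.0182 -0.0046 -0.0084] roll -0.0084
```

View pics/w15.png

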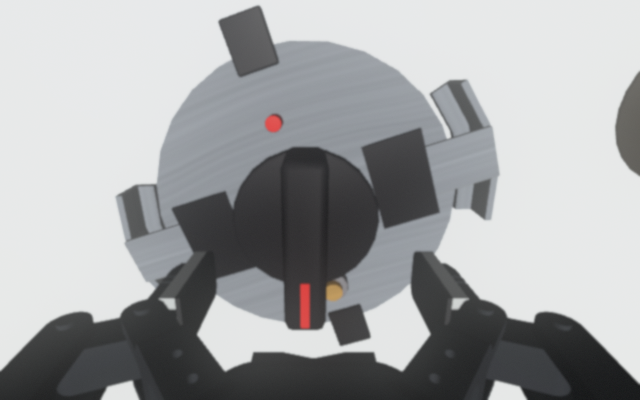

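>>> {"fn": "arm_command", "kwargs": {
  "motion": [
    {"x": 0.02,"y": -0.003,"z": -0.008,"roll": -0.008,"fingers": 1},
    {"x": 0,"y": 0,"z": 0,"roll": 0,"fingers": 1}
  ]
}}

```text
clock: 12.73
eef_pos: [0.52, 0.2694, 0.032]
tool_rot: [0.195, 0.665, -0.191, 0.695]
ft_force: [-0.3, -0.8, -1.9]
grip_width: 0.0854
```

```bash
python3 - <<'E'
from h import *
go(.514,.267,.027,1.02);snap('wrist','w16.png');snap('scene','s16.png')
f=load('s16')['frame'][200:310,320:440,::-1];cv2.imwrite('pics/c_s16.png',cv2.resize(f,None,fx=5,fy=5,interpolation=cv2.INTER_CUBIC))
E
```

```text
t 12.73 p [0.52   0.2694 0.032 ] yaw 1.0174 down [ 0.043 -0.006 -0.999] w 0.0854 F [-0.3 -0.8 -1.9] j [ 0.49  0.51 -0.08  0.95 -0.03  1.05]
tool shift [ 0.0048 -0.0053 -0.004 ] roll -0.0026
```

View pics/w16.png

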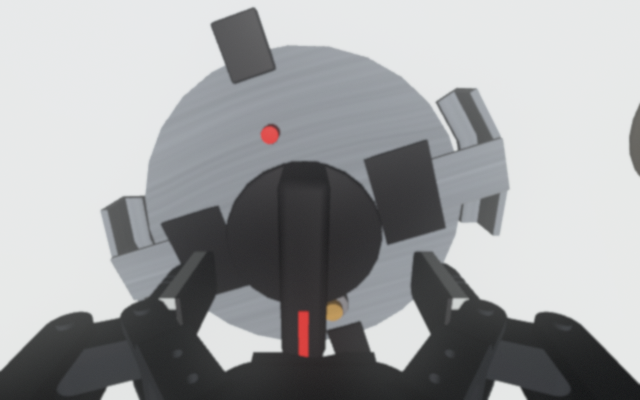

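View pics/c_s16.png

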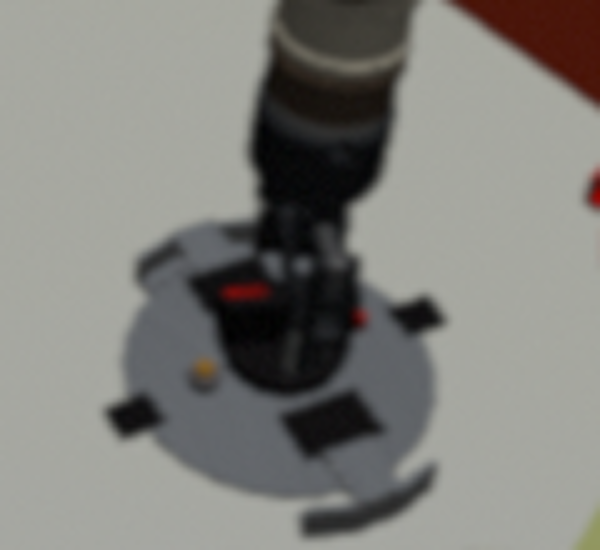

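>>> {"fn": "arm_command", "kwargs": {
  "motion": [
    {"x": 0.012,"y": -0.005,"z": -0.005,"roll": 0,"fingers": 1},
    {"x": 0,"y": 0,"z": 0,"roll": 0,"fingers": 1}
  ]
}}

```text
clock: 13.0
eef_pos: [0.5216, 0.2707, 0.0282]
tool_rot: [0.2, 0.66, -0.188, 0.699]
ft_force: [-0.1, 0.5, -0.9]
grip_width: 0.0851
```

```bash
python3 - <<'E'
from h import *
go(.514,.267,.022,1.02);snap('wrist','w17.png')
E
```

```text
t 13.0 p [0.5216 0.2707 0.0282] yaw 1.0161 down [ 0.058  0.001 -0.998] w 0.0851 F [-0.1  0.5 -0.9] j [ 0.49  0.5  -0.1   0.92 -0.03  1.05]
tool shift [ 0.0058 -0.0074 -0.0048] roll -0.0039
```

View pics/w17.png

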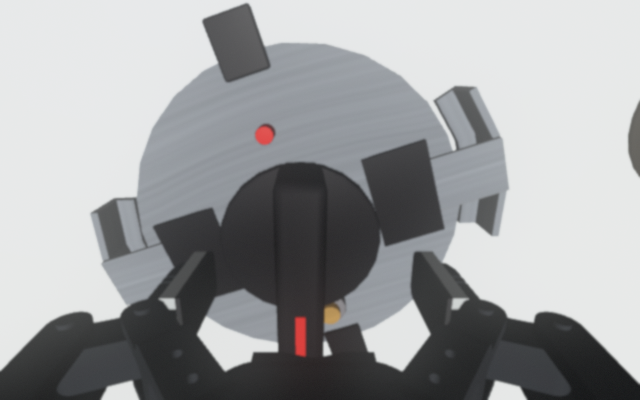

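Small shifts followed by a zero row get cancelled, because the zero row re-targets the lagging pose. From here, fine moves will be single rows, letting the arm settle onto its held target during camera calls.

>>> {"fn": "arm_command", "kwargs": {
  "motion": [
    {"x": 0.006,"y": -0.0075,"z": -0.005,"roll": 0,"fingers": 1}
  ]
}}

```text
clock: 13.13
eef_pos: [0.52, 0.2699, 0.027]
tool_rot: [0.203, 0.657, -0.185, 0.702]
ft_force: [0.2, 0.2, -0.2]
grip_width: 0.0849
```

```bash
cat >> h.py <<'E'
def settle(n=5):
    for i in range(n): camera('top')
E
python3 - <<'E'
from h import *
go(.514,.267,.022,1.02);
for i in range(3):settle(2);go(.514,.267,.022,1.02)
snap('wrist','w18.png')
E
```

```text
t 13.13 p [0.52   0.2699 0.027 ] yaw 1.0159 down [ 0.069  0.006 -0.998] w 0.0849 F [ 0.2  0.2 -0.2] j [ 0.49  0.49 -0.12  0.9  -0.03  1.05]
tool shift [ 0.0046 -0.0058 -0.0038] roll -0.0041
t 13.23 p [0.5163 0.268  0.0248] yaw 1.0158 down [ 0.063  0.003 -0.998] w 0.0855 F [-0.3  0.1 -1. ] j [ 0.49  0.49 -0.12  0.9  -0.03  1.05]
tool shift [ 0.0027 -0.0021 -0.0016] roll -0.0042
t 13.33 p [0.517  0.2684 0.0249] yaw 1.0159 down [ 0.064  0.003 -0.998] w 0.0854 F [1.3 0.4 0.3] j [ 0.49  0.49 -0.12  0.9  -0.03  1.05]
tool shift [ 0.0027 -0.0029 -0.0019] roll -0.0041
t 13.43 p [0.517  0.2685 0.0246] yaw 1.016 down [ 0.064  0.003 -0.998] w 0.0852 F [-0.4  0.7 -0.5] j [ 0.49  0.49 -0.12  0.9  -0.03  1.05]
tool shift [ 0.0024 -0.003  -0.0019] roll -0.004
```

View pics/w18.png

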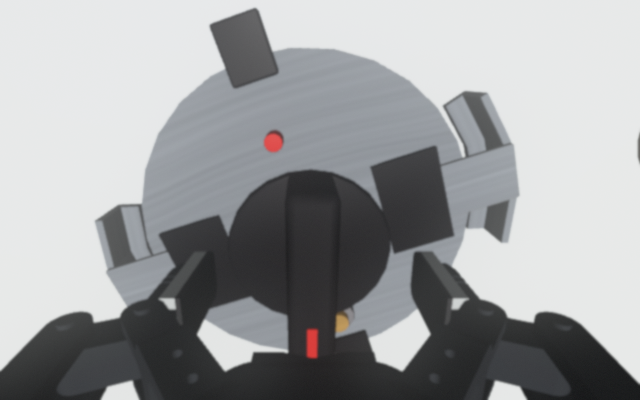

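>>> {"fn": "arm_command", "kwargs": {
  "motion": [
    {"x": 0.004,"y": -0.002,"z": 0,"roll": 0,"fingers": 0}
  ]
}}

```text
clock: 13.57
eef_pos: [0.5173, 0.2675, 0.0213]
tool_rot: [0.202, 0.658, -0.186, 0.702]
ft_force: [0.5, 0.9, -0.2]
grip_width: 0.0754
```

```bash
python3 - <<'E'
from h import *
for i in range(4):settle(3);go(.514,.267,.022,1.02)
snap('wrist','w19.png')
E
```

```text
t 13.72 p [0.5158 0.2665 0.0199] yaw 1.0159 down [ 0.063  0.003 -0.998] w 0.0542 F [-0.  -0.4  0.7] j [ 0.49  0.5  -0.13  0.89 -0.03  1.05]
tool shift [-0.0022 -0.0004 -0.0017] roll -0.0041
t 13.87 p [0.5153 0.2653 0.0205] yaw 1.0157 down [ 0.062  0.    -0.998] w 0.0306 F [-5.2 -9.3 15.4] j [ 0.49  0.49 -0.13  0.89 -0.03  1.05]
tool shift [-0.0016  0.0007 -0.0019] roll -0.0043
t 14.02 p [0.517 0.267 0.022] yaw 1.0163 down [ 0.066  0.004 -0.998] w 0.019 F [-1.1  0.7  8.5] j [ 0.49  0.49 -0.13  0.89 -0.03  1.05]
tool shift [-0.0002 -0.0016 -0.0025] roll -0.0037
t 14.17 p [0.5169 0.267  0.022 ] yaw 1.0164 down [ 0.066  0.003 -0.998] w 0.0194 F [-0.7  0.4  8.7] j [ 0.49  0.49 -0.13  0.89 -0.03  1.05]
tool shift [-0.0001 -0.0016 -0.0025] roll -0.0036
```

View pics/w19.png

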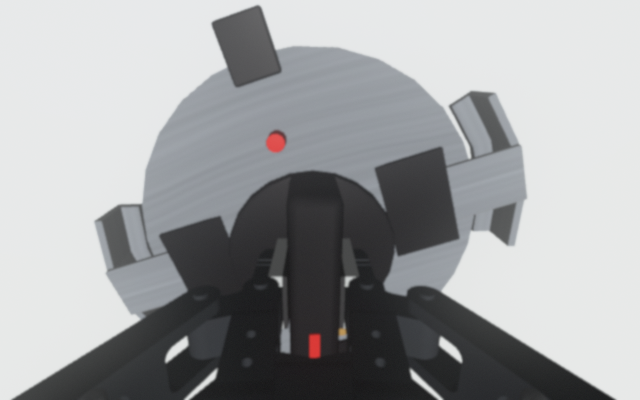

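>>> {"fn": "arm_command", "kwargs": {
  "motion": [
    {"x": -0.01,"y": 0,"z": 0,"roll": 0,"fingers": 0},
    {"x": -0.02,"y": 0,"z": 0,"roll": 0,"fingers": 0},
    {"x": -0.03,"y": 0,"z": 0,"roll": 0,"fingers": 0},
    {"x": -0.035,"y": 0,"z": 0,"roll": 0,"fingers": 0},
    {"x": -0.035,"y": 0,"z": 0,"roll": 0,"fingers": 0},
    {"x": -0.035,"y": 0,"z": 0,"roll": 0,"fingers": 0},
    {"x": -0.03,"y": 0,"z": 0,"roll": 0,"fingers": 0},
    {"x": -0.02,"y": 0,"z": 0,"roll": 0,"fingers": 0}
  ]
}}

```text
clock: 14.88
eef_pos: [0.4889, 0.2599, 0.2273]
tool_rot: [0.19, 0.671, -0.198, 0.689]
ft_force: [1.5, 0.4, -6.8]
grip_width: 0.019
```

```bash
python3 - <<'E'
from h import *
settle(3);go(.40,.02,.24,1.02);snap('wrist','w20.png');snap('scene','s20.png')
E
```

```text
t 15.03 p [0.4899 0.2603 0.2257] yaw 1.0161 down [ 0.023 -0.017 -1.   ] w 0.019 F [ 0.9  0.2 -8. ] j [ 0.5   0.33  0.19  1.41 -0.03  1.06]
tool shift [-0.0123 -0.2517  0.0506] roll -0.0039
```

View pics/w20.png

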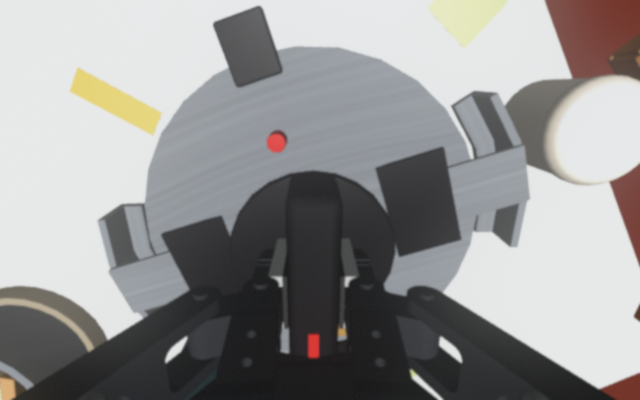

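View pics/s20.png

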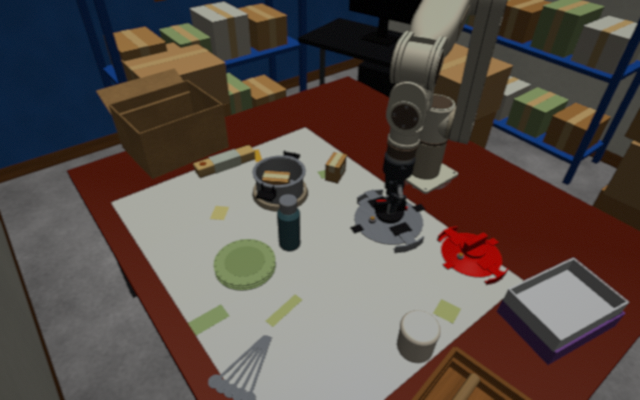

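>>> {"fn": "arm_command", "kwargs": {
  "motion": [
    {"x": -0.003,"y": -0.012,"z": 0.0035,"roll": 0,"fingers": 0},
    {"x": -0.003,"y": -0.024,"z": 0.007,"roll": 0,"fingers": 0},
    {"x": 0,"y": -0.03,"z": 0.0084,"roll": 0,"fingers": 0},
    {"x": 0,"y": -0.03,"z": 0.0084,"roll": 0,"fingers": 0},
    {"x": 0,"y": -0.03,"z": 0.0084,"roll": 0,"fingers": 0},
    {"x": 0,"y": -0.03,"z": 0.0084,"roll": 0,"fingers": 0},
    {"x": 0,"y": -0.03,"z": 0.0084,"roll": 0,"fingers": 0},
    {"x": 0,"y": -0.024,"z": 0.007,"roll": 0,"fingers": 0},
    {"x": 0,"y": -0.012,"z": 0.0035,"roll": 0,"fingers": 0}
  ]
}}

```text
clock: 15.88
eef_pos: [0.4067, 0.0251, 0.2093]
tool_rot: [0.176, 0.687, -0.206, 0.674]
ft_force: [0.4, 0.7, -7.1]
grip_width: 0.0192
```

```bash
python3 - <<'E'
from h import *
settle(2);go(.52,-.23,.24,1.854)
# lid yaw from w20 : measure tongue and jaws? use tongue edges at lid z
c=load('w20')
f=c['frame'][0:120,180:320,::-1];cv2.imwrite('pics/c_w20.png',cv2.resize(f,None,fx=5,fy=5,interpolation=cv2.INTER_CUBIC))
E
```

```text
t 15.98 p [0.4067 0.0256 0.2092] yaw 1.0225 down [-0.029 -0.035 -0.999] w 0.0195 F [-0.3  0.3 -7.9] j [ 0.09  0.08 -0.17  1.35 -0.03  0.64]
tool shift [-0.0252 -0.1603  0.2298] roll -0.8315
```

View pics/c_w20.png

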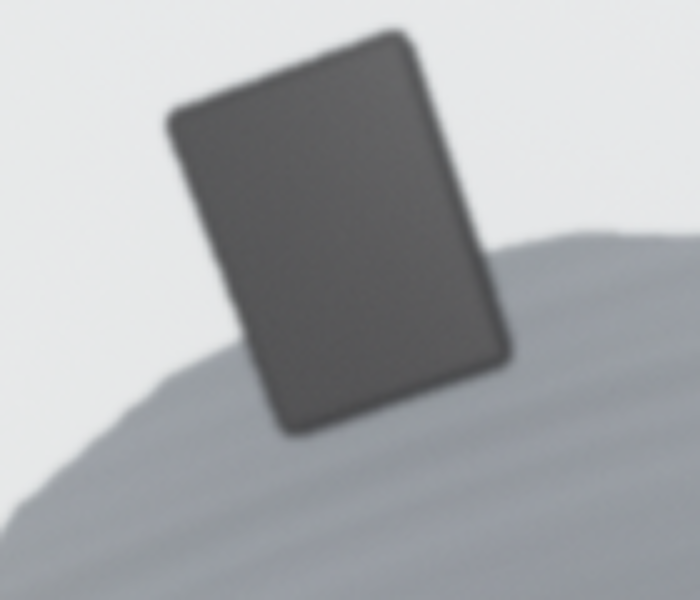

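```bash
python3 - <<'E'
from h import *
c=load('w19')
for z in (.017,.02):
    A=onz(c,180+57.4,14,z);B=onz(c,180+79.8,79,z);d=(B-A)[:2];print(A,B,np.hypot(*d),np.arctan2(d[1],d[0]))
an=np.concatenate([-.243+k*np.pi/2+np.linspace(.42,1.15,20) for k in (1,2,3)])
s=circ(c,[.5165,.269],.016,.08,.105,an,185);print(s)
d=s[0]-onz(c,237.4,14,.017)[:2];print(np.arctan2(d[1],d[0]),np.hypot(*d))
im=load('w19')['frame'].copy()
E
```

```text
[0.40601041 0.29513002 0.017     ] [0.43428722 0.28778451 0.017     ] 0.029215314384243133 -0.25415428334772017
[0.40666475 0.29530059 0.02      ] [0.43444603 0.2880838  0.02      ] 0.02870333770868853 -0.25415428334771994
(array([0.51339385, 0.26772442]), np.float64(0.09222111951253978), 38, np.float64(0.0005641051341820497))
-0.24987853924197773 0.11082541090222786
```

>>> {"fn": "arm_command", "kwargs": {
  "motion": [
    {"x": -0.003,"y": 0,"z": 0,"roll": -0.04,"fingers": 0},
    {"x": -0.003,"y": 0,"z": 0,"roll": -0.07,"fingers": 0},
    {"x": -0.003,"y": 0,"z": 0,"roll": -0.07,"fingers": 0},
    {"x": -0.003,"y": 0,"z": 0,"roll": -0.07,"fingers": 0},
    {"x": -0.003,"y": 0,"z": 0,"roll": -0.07,"fingers": 0},
    {"x": -0.003,"y": 0,"z": 0,"roll": -0.07,"fingers": 0},
    {"x": -0.003,"y": 0,"z": 0,"roll": -0.07,"fingers": 0},
    {"x": -0.003,"y": 0,"z": 0,"roll": -0.07,"fingers": 0},
    {"x": -0.003,"y": 0,"z": 0,"roll": -0.07,"fingers": 0},
    {"x": -0.003,"y": 0,"z": 0,"roll": -0.07,"fingers": 0},
    {"x": -0.003,"y": 0,"z": 0,"roll": -0.07,"fingers": 0},
    {"x": -0.003,"y": 0,"z": 0,"roll": -0.07,"fingers": 0},
    {"x": -0.003,"y": 0,"z": 0,"roll": -0.03,"fingers": 0}
  ]
}}

```text
clock: 17.07
eef_pos: [0.3945, 0.0288, 0.2283]
tool_rot: [-0.125, 0.723, 0.111, 0.67]
ft_force: [-0.3, 0.9, -7.2]
grip_width: 0.0193
```

```bash
python3 - <<'E'
from h import *
settle(2);go(.5228,-.2295,.22,1.86);snap('scene','s21.png');snap('wrist','w21.png')
E
```

```text
t 17.17 p [0.3948 0.0288 0.2286] yaw 1.9036 down [-0.069 -0.033 -0.997] w 0.0194 F [ 0.5  0.4 -7.6] j [ 0.09  0.09 -0.12  1.44 -0.03 -0.24]
tool shift [ 0.0083 -0.2859  0.0373] roll 0.0436
```

View pics/s21.png

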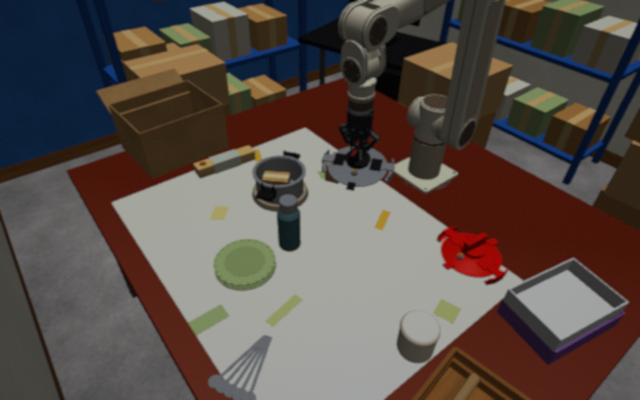

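The held lid hangs tilted by about 0.13 rad because the tool's tilt drifts with each row. I'll set it down on the free table below, level the tool, and regrip.

>>> {"fn": "arm_command", "kwargs": {
  "motion": [
    {"x": 0.02,"y": 0,"z": 0.005,"roll": 0.044,"fingers": 0},
    {"x": 0.035,"y": 0,"z": 0.002,"roll": 0,"fingers": 0},
    {"x": 0.035,"y": 0,"z": 0.002,"roll": 0,"fingers": 0},
    {"x": 0.035,"y": 0,"z": 0.002,"roll": 0,"fingers": 0},
    {"x": 0.025,"y": 0,"z": 0.002,"roll": 0,"fingers": 0}
  ]
}}

```text
clock: 17.68
eef_pos: [0.4046, 0.0289, 0.0781]
tool_rot: [-0.108, 0.719, 0.091, 0.681]
ft_force: [-0.7, -0.8, -8.1]
grip_width: 0.0193
```

```bash
python3 - <<'E'
from h import *
settle(3);go(.4,.03,.022,1.86);snap('scene','s22.png');f=load('s22')['frame'][80:240,290:450,::-1];cv2.imwrite('pics/c_s22.png',cv2.resize(f,None,fx=3.5,fy=3.5,interpolation=cv2.INTER_CUBIC))
E
```

```text
t 17.83 p [0.4036 0.0288 0.0792] yaw 1.8533 down [-0.054 -0.031 -0.998] w 0.0198 F [ 0.4  0.4 -7.1] j [ 0.09  0.21 -0.39  1.03 -0.03 -0.19]
tool shift [0.0573 0.0031 0.0003] roll -0.0067
```

View pics/c_s22.png

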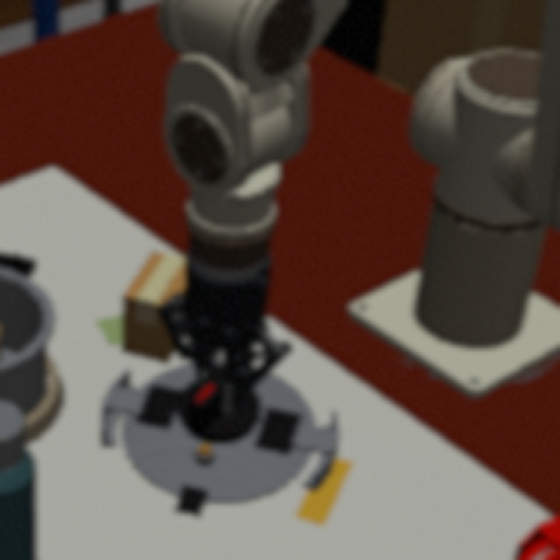

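Clear around. Continue lowering to contact.

>>> {"fn": "arm_command", "kwargs": {
  "motion": [
    {"x": 0.02,"y": 0,"z": 0,"roll": 0,"fingers": 0},
    {"x": 0.015,"y": 0,"z": 0,"roll": 0,"fingers": 0}
  ]
}}

```text
clock: 18.05
eef_pos: [0.4121, 0.0287, 0.0522]
tool_rot: [-0.108, 0.713, 0.09, 0.687]
ft_force: [-0.5, -0.2, -8.0]
grip_width: 0.0194
```

```bash
python3 - <<'E'
from h import *
settle(3);go(.4,.03,.022,1.86)
E
```

```text
t 18.2 p [0.4115 0.0286 0.0522] yaw 1.8527 down [-0.035 -0.03  -0.999] w 0.0192 F [-0.5  0.6 -6.9] j [ 0.09  0.24 -0.43  0.94 -0.03 -0.19]
tool shift [ 0.0305  0.0051 -0.0094] roll -0.0073
```

>>> {"fn": "arm_command", "kwargs": {
  "motion": [
    {"x": 0.015,"y": 0,"z": 0,"roll": 0,"fingers": 0},
    {"x": 0.012,"y": 0,"z": 0,"roll": 0,"fingers": 0}
  ]
}}

```text
clock: 18.37
eef_pos: [0.4167, 0.0285, 0.0308]
tool_rot: [-0.108, 0.709, 0.09, 0.691]
ft_force: [-0.8, -0.3, -7.5]
grip_width: 0.019
```

```bash
python3 - <<'E'
from h import *
settle(3);go(.4,.03,.022,1.86)
E
```

```text
t 18.52 p [0.4157 0.0284 0.0303] yaw 1.8524 down [-0.026 -0.029 -0.999] w 0.0194 F [-0.6 -0.6 -7.5] j [ 0.09  0.27 -0.46  0.87 -0.03 -0.19]
tool shift [ 0.0087  0.0061 -0.0143] roll -0.0076
```

>>> {"fn": "arm_command", "kwargs": {
  "motion": [
    {"x": 0.01,"y": 0,"z": 0,"roll": 0,"fingers": 0}
  ]
}}

```text
clock: 18.6
eef_pos: [0.4163, 0.0267, 0.0234]
tool_rot: [-0.109, 0.71, 0.089, 0.69]
ft_force: [-22.2, -14.5, 34.9]
grip_width: 0.0193
```

```bash
python3 - <<'E'
from h import *
settle(3);go(.4,.03,.022,1.86)
E
```

```text
t 18.75 p [0.4158 0.0263 0.0226] yaw 1.8514 down [-0.024 -0.033 -0.999] w 0.0191 F [-5.6 -6.1  5.6] j [ 0.09  0.28 -0.47  0.85 -0.03 -0.19]
tool shift [ 0.0008  0.008  -0.0141] roll -0.0086
```

>>> {"fn": "arm_command", "kwargs": {
  "motion": [
    {"x": 0,"y": 0,"z": 0,"roll": 0,"fingers": 0.6},
    {"x": 0,"y": 0,"z": 0,"roll": 0,"fingers": 1},
    {"x": 0,"y": 0,"z": 0,"roll": 0,"fingers": 1}
  ]
}}

```text
clock: 19.0
eef_pos: [0.4216, 0.0262, 0.028]
tool_rot: [-0.109, 0.706, 0.088, 0.694]
ft_force: [-0.1, 0.5, -0.9]
grip_width: 0.0548
```

```bash
python3 - <<'E'
from h import *
settle(5);go(.4,.03,.022,1.86);snap('wrist','w23.png')
E
```

```text
t 19.25 p [0.4199 0.0262 0.0266] yaw 1.8505 down [-0.015 -0.033 -0.999] w 0.0852 F [ 0.4 -0.6 -0.1] j [ 0.09  0.27 -0.46  0.85 -0.03 -0.19]
tool shift [ 0.0048  0.0093 -0.0179] roll -0.0095
```

View pics/w23.png

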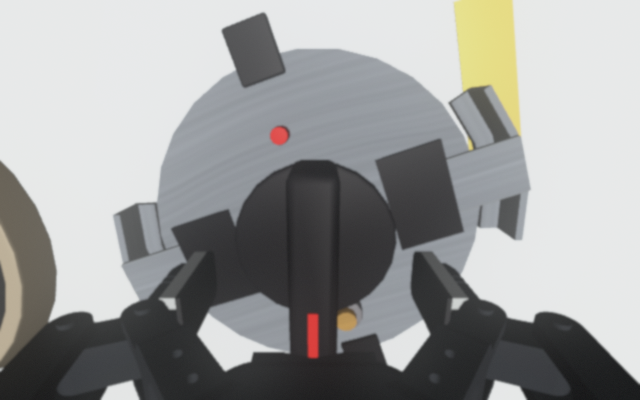

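>>> {"fn": "arm_command", "kwargs": {
  "motion": [
    {"x": 0.006,"y": 0,"z": -0.004,"roll": 0,"fingers": 0}
  ]
}}

```text
clock: 19.38
eef_pos: [0.4173, 0.0251, 0.0211]
tool_rot: [-0.109, 0.706, 0.088, 0.694]
ft_force: [0.2, -0.7, 0.3]
grip_width: 0.0753
```

```bash
python3 - <<'E'
from h import *
settle(12);go(.5228,-.2295,.22,1.86);snap('wrist','w24.png')
E
```

```text
t 19.98 p [0.4161 0.0254 0.0213] yaw 1.8505 down [-0.015 -0.031 -0.999] w 0.0193 F [-1.  -1.1  7.3] j [ 0.08  0.27 -0.48  0.83 -0.03 -0.19]
tool shift [-0.1923 -0.2794  0.0278] roll -0.0095
```

View pics/w24.png

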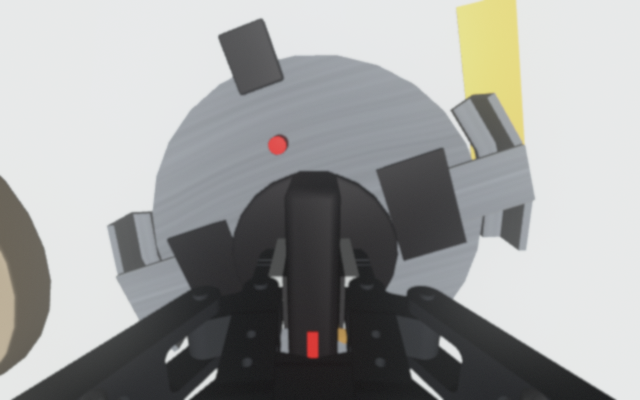

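```bash
python3 - <<'E'
from h import *
c=load('w24')
f=c['frame'][0:120,190:310,::-1];cv2.imwrite('pics/c_w24.png',cv2.resize(f,None,fx=5,fy=5,interpolation=cv2.INTER_CUBIC))
an=np.linspace(-3.14,3.14,160)
yl=.594
an=np.concatenate([yl+k*np.pi/2+np.linspace(.42,1.15,20) for k in (0,1,2,3)])
s=circ(c,[.415,.027],.016,.08,.105,an,185);print(s)
for z in(.017,.02):
  A=(onz(c,219,37,z)+onz(c,264,19,z))/2;B=(onz(c,241,95,z)+onz(c,283,79,z))/2;d=(B-A)[:2];print(A,np.hypot(*d),np.arctan2(d[1],d[0]))
A=(onz(c,219,37,.02)+onz(c,264,19,.02))[:2]/2;d=s[0]-A;print(np.hypot(*d),np.arctan2(d[1],d[0]))
E
```

```text
(array([0.4151822 , 0.02665398]), np.float64(0.09219655414307419), 47, np.float64(0.0004057730430936657))
[ 0.32460021 -0.0369519   0.017     ] 0.028741504096653558 0.5950336956427911
[ 0.32499948 -0.03613768  0.02      ] 0.028252454900482084 0.595033695642791
0.10988956132403237 0.6082192756884682
```

View pics/c_w24.png

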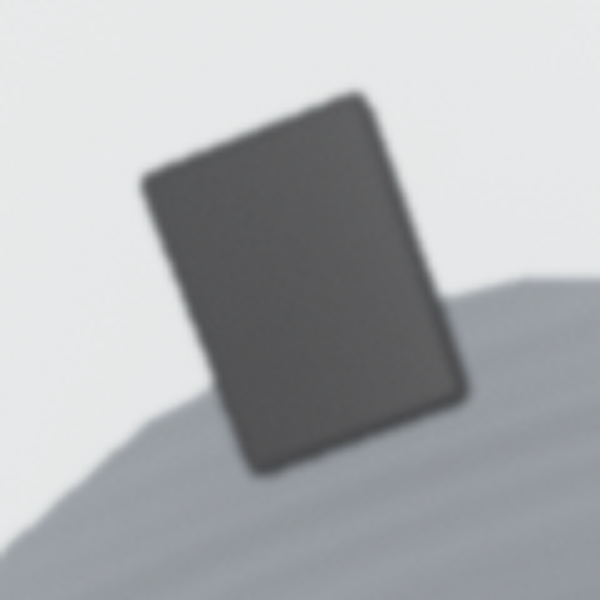

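>>> {"fn": "arm_command", "kwargs": {
  "motion": [
    {"x": -0.015,"y": 0,"z": 0,"roll": 0,"fingers": 0},
    {"x": -0.035,"y": 0,"z": 0,"roll": 0,"fingers": 0},
    {"x": -0.04,"y": 0,"z": 0,"roll": 0,"fingers": 0},
    {"x": -0.04,"y": 0,"z": 0,"roll": 0,"fingers": 0},
    {"x": -0.035,"y": 0,"z": 0,"roll": 0,"fingers": 0}
  ]
}}

```text
clock: 20.45
eef_pos: [0.4054, 0.0293, 0.1786]
tool_rot: [-0.108, 0.72, 0.089, 0.68]
ft_force: [1.7, -0.2, -7.5]
grip_width: 0.019
```

```bash
python3 - <<'E'
from h import *
settle(4);go(.521,-.233,.2,1.847)
E
```

```text
t 20.65 p [0.4068 0.0294 0.1771] yaw 1.8507 down [-0.049 -0.033 -0.998] w 0.0193 F [-0.4 -0.1 -8.5] j [ 0.1   0.12 -0.22  1.29 -0.03 -0.18]
tool shift [-0.0196 -0.2842  0.0362] roll 0.0037
```

>>> {"fn": "arm_command", "kwargs": {
  "motion": [
    {"x": -0.005,"y": -0.018,"z": 0.0023,"roll": 0,"fingers": 0},
    {"x": -0.004,"y": -0.036,"z": 0.0046,"roll": 0,"fingers": 0},
    {"x": -0.004,"y": -0.038,"z": 0.0048,"roll": 0,"fingers": 0},
    {"x": -0.003,"y": -0.038,"z": 0.0048,"roll": 0,"fingers": 0},
    {"x": -0.003,"y": -0.038,"z": 0.0048,"roll": 0,"fingers": 0},
    {"x": -0.003,"y": -0.038,"z": 0.0048,"roll": 0,"fingers": 0},
    {"x": -0.002,"y": -0.036,"z": 0.0046,"roll": 0,"fingers": 0},
    {"x": -0.002,"y": -0.02,"z": 0.003,"roll": 0,"fingers": 0}
  ]
}}

```text
clock: 21.32
eef_pos: [0.4977, -0.214, 0.1727]
tool_rot: [-0.104, 0.736, 0.101, 0.661]
ft_force: [0.5, 0.6, -7.1]
grip_width: 0.0193
```

```bash
python3 - <<'E'
from h import *
settle(4);go(.521,-.233,.19,1.847);snap('wrist','w25.png');snap('scene','s25.png')
f=load('s25')['frame'][90:240,190:350,::-1];cv2.imwrite('pics/c_s25.png',cv2.resize(f,None,fx=4,fy=4,interpolation=cv2.INTER_CUBIC))
E
```

```text
t 21.52 p [ 0.4963 -0.2102  0.1731] yaw 1.864 down [-0.105 -0.016 -0.994] w 0.0194 F [ 0.4  0.3 -8.2] j [-0.37  0.41  0.16  1.41 -0.05 -0.66]
tool shift [-0.0191 -0.0287  0.0152] roll 0.017
```

View pics/w25.png

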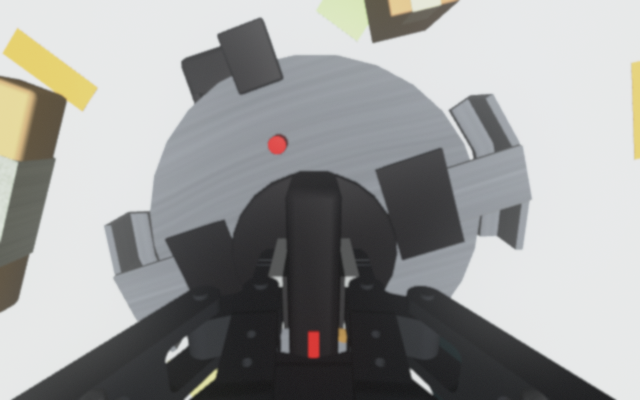

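View pics/c_s25.png

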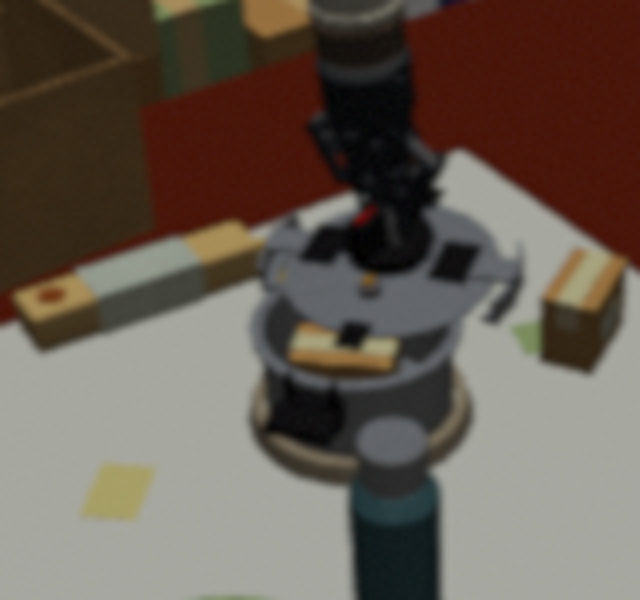

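>>> {"fn": "arm_command", "kwargs": {
  "motion": [
    {"x": -0.002,"y": -0.016,"z": 0.009,"roll": 0.017,"fingers": 0},
    {"x": 0.0,"y": -0.018,"z": 0.009,"roll": 0,"fingers": 0}
  ]
}}

```text
clock: 21.78
eef_pos: [0.5204, -0.2315, 0.1738]
tool_rot: [-0.099, 0.738, 0.101, 0.66]
ft_force: [1.0, -0.4, -7.4]
grip_width: 0.0192
```

```bash
python3 - <<'E'
from h import *
settle(4);go(.521,-.233,.15,1.847);snap('wrist','w26.png');snap('top','t26.png')
f=load('t26')['frame'][120:260,320:470,::-1];cv2.imwrite('pics/c_t26.png',cv2.resize(f,None,fx=4,fy=4,interpolation=cv2.INTER_CUBIC))
E
```

```text
t 21.98 p [ 0.5203 -0.232   0.1732] yaw 1.853 down [-0.109 -0.014 -0.994] w 0.0194 F [-0.9 -0.6 -7. ] j [-0.39  0.48  0.26  1.45 -0.05 -0.67]
tool shift [ 0.023  -0.0015  0.0029] roll 0.006
```

View pics/w26.png

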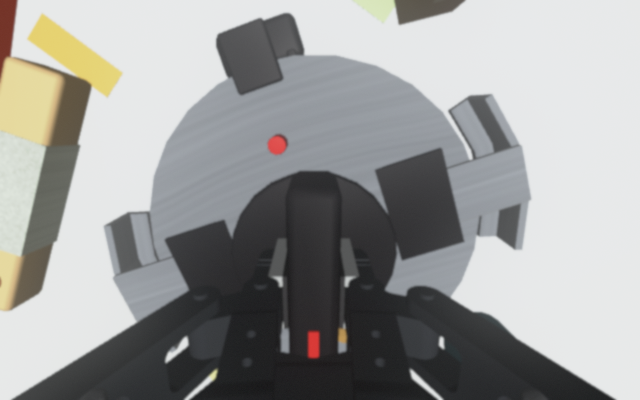

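View pics/c_t26.png

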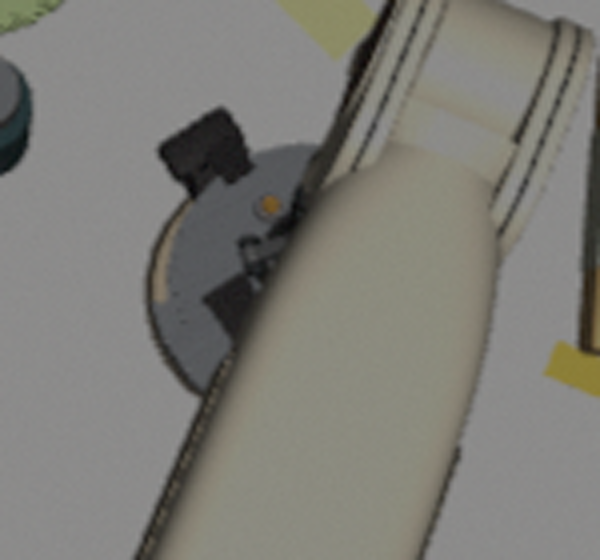

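>>> {"fn": "arm_command", "kwargs": {
  "motion": [
    {"x": 0.022,"y": -0.001,"z": 0.003,"roll": 0.005,"fingers": 0},
    {"x": 0.012,"y": 0,"z": 0.002,"roll": 0,"fingers": 0}
  ]
}}

```text
clock: 22.25
eef_pos: [0.5228, -0.2314, 0.1425]
tool_rot: [-0.099, 0.736, 0.098, 0.663]
ft_force: [-1.4, 1.1, -9.2]
grip_width: 0.0198
```

```bash
python3 - <<'E'
from h import *
settle(4);go(.521,-.233,.13,1.847);snap('wrist','w27.png');snap('scene','s27.png')
f=load('s27')['frame'][110:230,210:350,::-1];cv2.imwrite('pics/c_s27.png',cv2.resize(f,None,fx=5,fy=5,interpolation=cv2.INTER_CUBIC))
E
```

```text
t 22.45 p [ 0.5238 -0.232   0.1446] yaw 1.8498 down [-0.1   -0.018 -0.995] w 0.0191 F [ 0.1 -0.3 -6.9] j [-0.39  0.49  0.21  1.38 -0.05 -0.66]
tool shift [ 0.0148 -0.0003 -0.0014] roll 0.0028
```

View pics/w27.png

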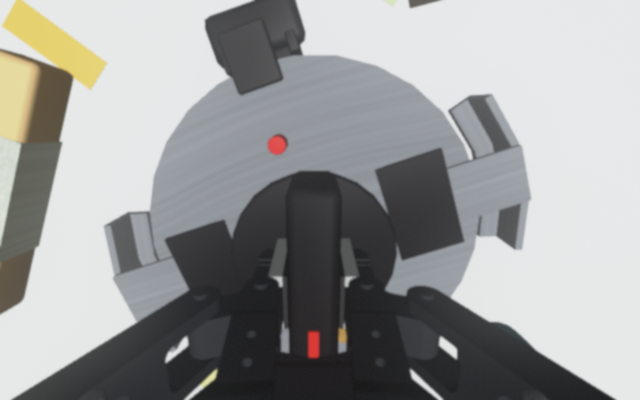

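View pics/c_s27.png

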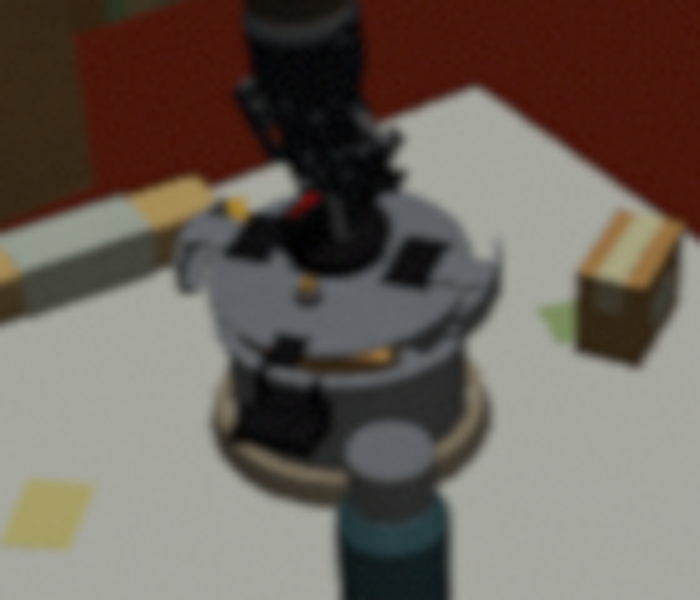

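```bash
python3 - <<'E'
from h import *
c=load('w27');f=c['frame']
for pc in ([.5199,-.2317],[.5232,-.2294]):
    pc=np.array(pc);a=.594+np.pi;u=np.array([np.cos(a),np.sin(a)]);n=np.array([-u[1],u[0]])
    print('gap in/out',proj(c,[[*(pc+r*u+s*.017*n),.116] for r in(.097,.109) for s in(-1,1)]).round(0).tolist())
    print('handle end',proj(c,[[*(pc+.141*u+s*.0*n),.093] for s in(-1,1)]).round(0).tolist())
im=cv2.resize(f[0:110,180:330,::-1],None,fx=5,fy=5,interpolation=cv2.INTER_CUBIC);cv2.imwrite('pics/c_w27.png',cv2.convertScaleAbs(im,alpha=1.8,beta=0))
E
```

```text
gap in/out [[290.0, 52.0], [235.0, 71.0], [284.0, 31.0], [228.0, 51.0]]
handle end [[244.0, -1.0], [244.0, -1.0]]
gap in/out [[293.0, 59.0], [238.0, 78.0], [286.0, 38.0], [231.0, 58.0]]
handle end [[247.0, 6.0], [247.0, 6.0]]
```

View pics/c_w27.png

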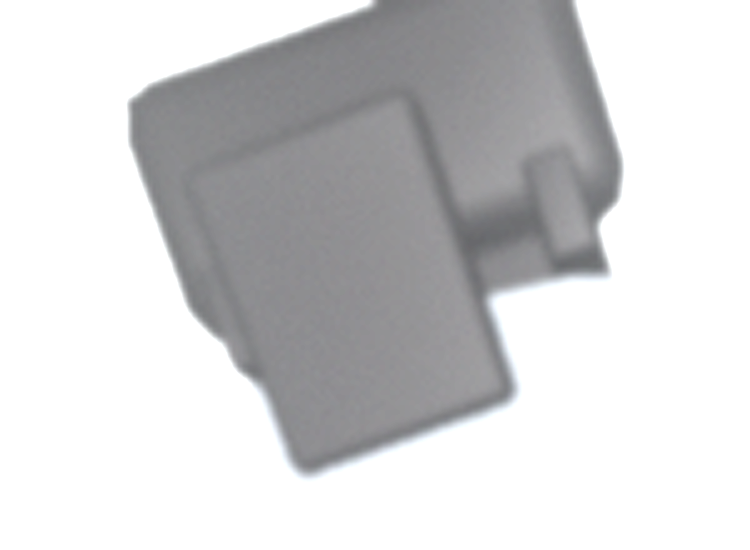

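```bash
python3 - <<'E'
from h import *
c=load('w27')
pc=np.array([.5199,-.2317]);a=.594+np.pi;u=np.array([np.cos(a),np.sin(a)]);n=np.array([-u[1],u[0]])
for z in (.146,.15,.154):
    for x,y in [(190,170),(408,95),(512,392),(303,472)]:
        p=onz(c,180+x/5-.4,y/5-.4,z)[:2]-pc; print(z,'r',(p@u).round(4),'t',(p@n).round(4))
# tilted lid model: dir vec of tool
Rm=Rot.from_quat(get_obs()['tool_rot']).as_matrix();print(Rm[:,0])
E
```

```text
0.146 r 0.1093 t 0.0147
0.146 r 0.1092 t -0.0079
0.146 r 0.08 t -0.0085
0.146 r 0.0792 t 0.0141
0.15 r 0.108 t 0.0141
0.15 r 0.1079 t -0.008
0.15 r 0.0793 t -0.0087
0.15 r 0.0785 t 0.0135
0.154 r 0.1067 t 0.0134
0.154 r 0.1065 t -0.0082
0.154 r 0.0786 t -0.0088
0.154 r 0.0779 t 0.0129
[-0.09848828 -0.01852762 -0.99496572]
```

>>> {"fn": "arm_command", "kwargs": {
  "motion": [
    {"x": 0.012,"y": 0.003,"z": -0.0045,"roll": 0.004,"fingers": 0}
  ]
}}

```text
clock: 22.63
eef_pos: [0.5214, -0.2323, 0.137]
tool_rot: [-0.1, 0.733, 0.094, 0.667]
ft_force: [1.0, -0.3, -7.4]
grip_width: 0.0194
```

```bash
python3 - <<'E'
from h import *
settle(5);go(.518,-.2305,.12,1.847);snap('wrist','w28.png')
f=load('w28')['frame'];im=cv2.resize(f[0:110,180:330,::-1],None,fx=5,fy=5,interpolation=cv2.INTER_CUBIC);cv2.imwrite('pics/c_w28.png',cv2.convertScaleAbs(im,alpha=1.8,beta=0))
E
```

```text
t 22.88 p [ 0.5187 -0.2314  0.1346] yaw 1.8455 down [-0.097 -0.019 -0.995] w 0.0193 F [ 0.8  0.4 -7.8] j [-0.39  0.48  0.17  1.34 -0.05 -0.66]
tool shift [0.0146 0.0009 0.001 ] roll -0.0015
```

View pics/c_w28.png

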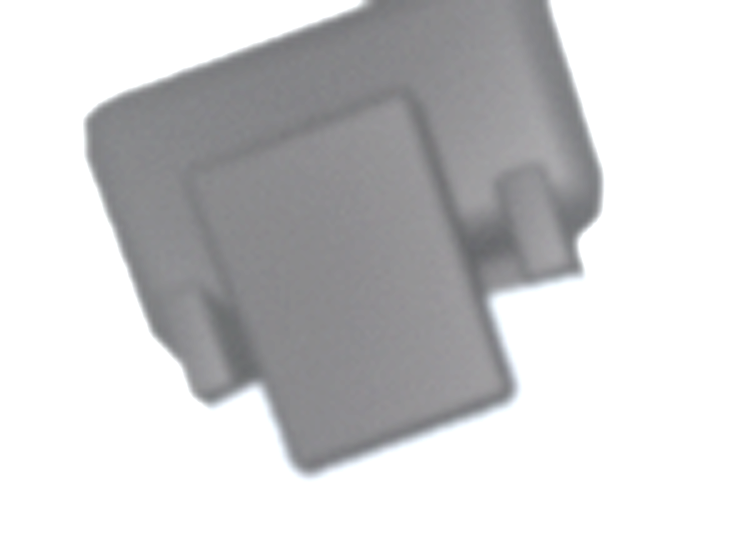

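The tongue (crop 190–510) now lies between the two cheek tops (210 and 520). Lower further.

>>> {"fn": "arm_command", "kwargs": {
  "motion": [
    {"x": 0.012,"y": 0.001,"z": 0.001,"roll": 0,"fingers": 0}
  ]
}}

```text
clock: 23.02
eef_pos: [0.5208, -0.2316, 0.1256]
tool_rot: [-0.1, 0.733, 0.094, 0.667]
ft_force: [0.9, -0.0, -7.9]
grip_width: 0.0195
```

```bash
python3 - <<'E'
from h import *
settle(5);go(.518,-.2305,.114,1.847);snap('wrist','w29.png');snap('scene','s29.png')
f=load('w29')['frame'];im=cv2.resize(f[0:110,180:330,::-1],None,fx=4,fy=4,interpolation=cv2.INTER_CUBIC);cv2.imwrite('pics/c_w29.png',cv2.convertScaleAbs(im,alpha=1.8,beta=0))
f=load('s29')['frame'][110:230,210:350,::-1];cv2.imwrite('pics/c_s29.png',cv2.convertScaleAbs(cv2.resize(f,None,fx=5,fy=5,interpolation=cv2.INTER_CUBIC),alpha=1.7))
E
```

```text
t 23.27 p [ 0.5187 -0.2306  0.123 ] yaw 1.8455 down [-0.097 -0.019 -0.995] w 0.0189 F [-0.9 -0.6 -7.5] j [-0.39  0.49  0.15  1.31 -0.05 -0.66]
tool shift [0.009  0.0002 0.0003] roll -0.0015
```

View pics/c_w29.png

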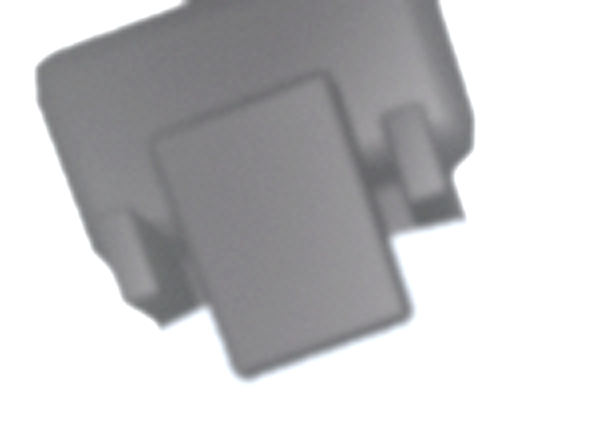

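View pics/c_s29.png

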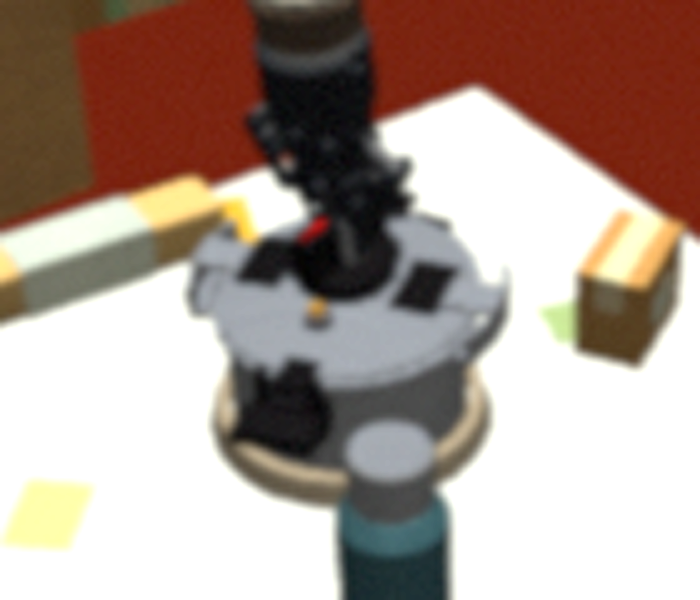

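>>> {"fn": "arm_command", "kwargs": {
  "motion": [
    {"x": 0.007,"y": 0,"z": 0.001,"roll": 0,"fingers": 0}
  ]
}}

```text
clock: 23.45
eef_pos: [0.5199, -0.2313, 0.1181]
tool_rot: [-0.1, 0.734, 0.094, 0.666]
ft_force: [-9.4, -0.4, 6.9]
grip_width: 0.0191
```

```bash
python3 - <<'E'
from h import *
settle(5);go(.52,-.2305,.114,1.847)
E
```

```text
t 23.7 p [ 0.5194 -0.2311  0.1171] yaw 1.8451 down [-0.095 -0.021 -0.995] w 0.0192 F [-2.7 -1.7 -1.1] j [-0.39  0.49  0.14  1.3  -0.06 -0.66]
tool shift [0.003  0.0004 0.001 ] roll -0.0019
```

>>> {"fn": "arm_command", "kwargs": {
  "motion": [
    {"x": 0.008,"y": 0,"z": 0.002,"roll": 0,"fingers": 0}
  ]
}}

```text
clock: 23.78
eef_pos: [0.5193, -0.2322, 0.1127]
tool_rot: [-0.1, 0.734, 0.092, 0.665]
ft_force: [-19.9, 6.5, 89.5]
grip_width: 0.0193
```

```bash
python3 - <<'E'
from h import *
settle(5);go(.52,-.2305,.114,1.847);snap('wrist','w30.png');snap('scene','s30.png')
f=load('w30')['frame'];im=cv2.resize(f[0:110,180:330,::-1],None,fx=4,fy=4,interpolation=cv2.INTER_CUBIC);cv2.imwrite('pics/c_w30.png',cv2.convertScaleAbs(im,alpha=1.8,beta=0))
f=load('s30')['frame'][110:230,210:350,::-1];cv2.imwrite('pics/c_s30.png',cv2.convertScaleAbs(cv2.resize(f,None,fx=5,fy=5,interpolation=cv2.INTER_CUBIC),alpha=1.7))
E
```

```text
t 24.03 p [ 0.5192 -0.2321  0.1133] yaw 1.8442 down [-0.095 -0.024 -0.995] w 0.0188 F [-13.   -1.6  17.2] j [-0.39  0.49  0.13  1.29 -0.06 -0.66]
tool shift [-0.0009  0.0014  0.0011] roll -0.0028
```

View pics/c_w30.png

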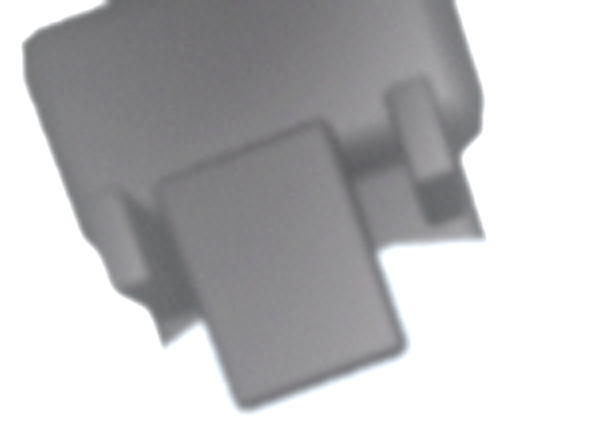

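View pics/c_s30.png

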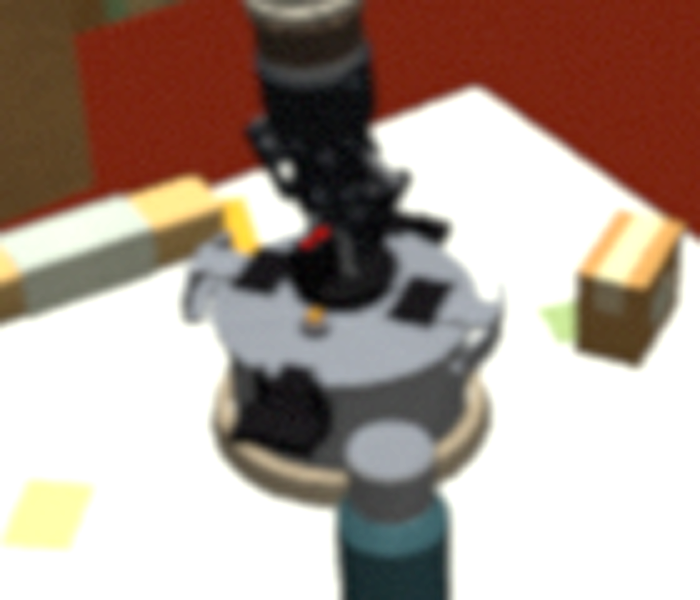

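The lid has pivoted level and the tongue sits between the cheeks (crop 165–400 within 145–410), at seat height. Release it.

>>> {"fn": "arm_command", "kwargs": {
  "motion": [
    {"x": -0.001,"y": 0,"z": 0,"roll": 0,"fingers": 0.5}
  ]
}}

```text
clock: 24.22
eef_pos: [0.5195, -0.2325, 0.1161]
tool_rot: [-0.101, 0.733, 0.092, 0.666]
ft_force: [1.1, 0.0, 0.2]
grip_width: 0.03
```

```bash
python3 - <<'E'
from h import *
settle(7);go(.521,-.2325,.114,1.847);snap('wrist','w31.png');snap('scene','s31.png')
f=load('s31')['frame'][110:230,210:350,::-1];cv2.imwrite('pics/c_s31.png',cv2.convertScaleAbs(cv2.resize(f,None,fx=5,fy=5,interpolation=cv2.INTER_CUBIC),alpha=1.7))
E
```

```text
t 24.57 p [ 0.5194 -0.2319  0.1137] yaw 1.8445 down [-0.095 -0.024 -0.995] w 0.0428 F [-0.5 -0.6  0.4] j [-0.39  0.49  0.13  1.29 -0.06 -0.66]
tool shift [-0.0004 -0.001   0.0013] roll -0.0025
```

View pics/w31.png

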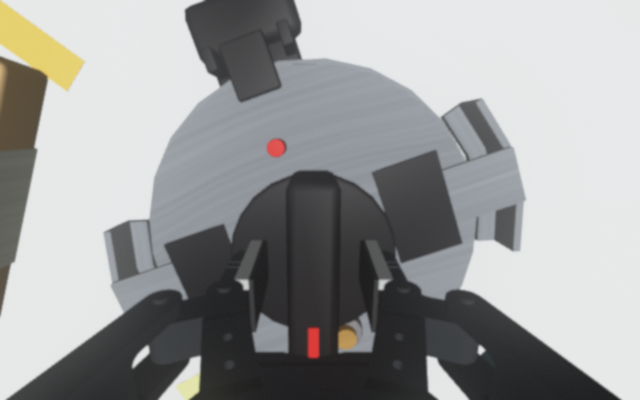

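View pics/c_s31.png

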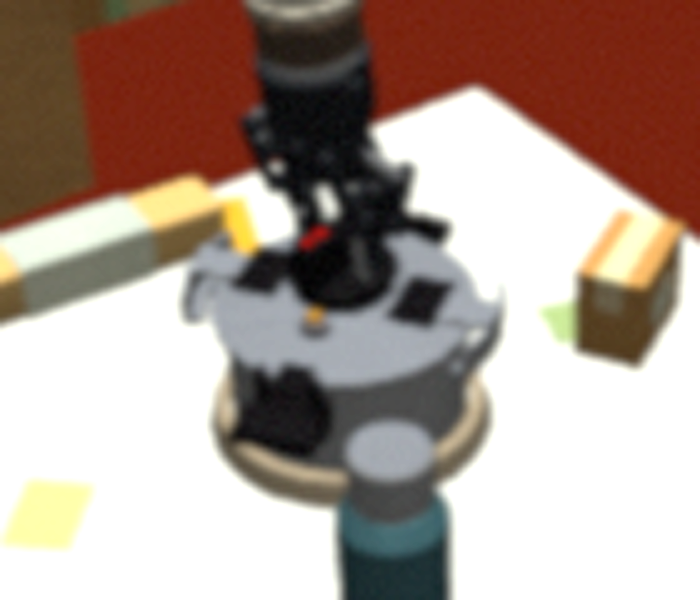

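```bash
python3 - <<'E'
from h import *
c=load('w31')
an=np.concatenate([.594+k*np.pi/2+np.linspace(.42,1.15,20) for k in (0,1,2,3)])
print(circ(c,[.52,-.232],.108,.08,.105,an,185))
f=c['frame'][0:110,180:310,::-1];cv2.imwrite('pics/c_w31.png',cv2.convertScaleAbs(cv2.resize(f,None,fx=5,fy=5,interpolation=cv2.INTER_CUBIC),alpha=1.5))
E
```

```text
(array([ 0.51968146, -0.23143043]), np.float64(0.09239814894770426), 47, np.float64(0.0006660816908706096))
```

View pics/c_w31.png

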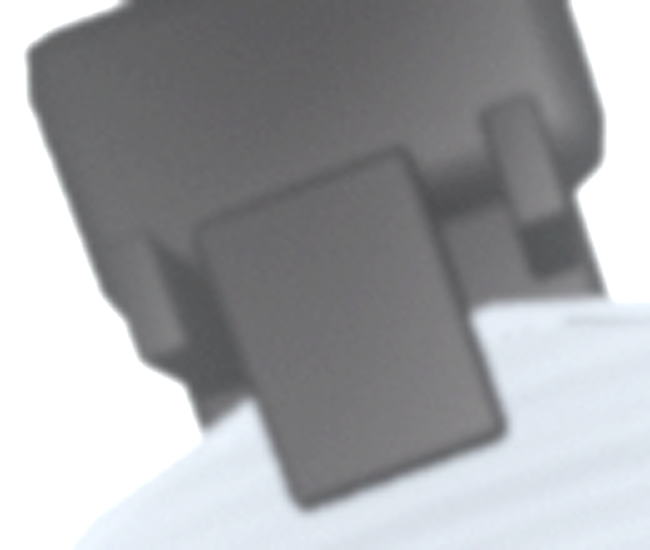

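Lid measured seated: centre (0.5197,−0.2314) against the pot's (0.5199,−0.2317), plate radius right for z=0.108, tongue between the cheeks. The tool is tilted ~0.1 rad, so I'll unload that at the free low spot to the left before turning the knob.

>>> {"fn": "arm_command", "kwargs": {
  "motion": [
    {"x": -0.01,"y": 0,"z": 0,"roll": 0,"fingers": 1},
    {"x": -0.03,"y": 0,"z": 0,"roll": 0,"fingers": 1},
    {"x": -0.04,"y": 0,"z": 0,"roll": 0,"fingers": 1},
    {"x": -0.04,"y": 0,"z": 0,"roll": 0,"fingers": 1}
  ]
}}

```text
clock: 25.0
eef_pos: [0.5246, -0.2262, 0.2263]
tool_rot: [-0.096, 0.741, 0.097, 0.657]
ft_force: [1.1, -0.2, 0.4]
grip_width: 0.085
```

```bash
python3 - <<'E'
from h import *
settle(3);go(.53,.26,.22,1.847);snap('wrist','w32.png')
E
```

```text
t 25.15 p [ 0.5283 -0.2276  0.2301] yaw 1.8445 down [-0.107 -0.019 -0.994] w 0.0855 F [-0.3  0.1  0.1] j [-0.37  0.47  0.4   1.59 -0.06 -0.65]
tool shift [0.0007 0.4688 0.1343] roll -0.0025
```

View pics/w32.png

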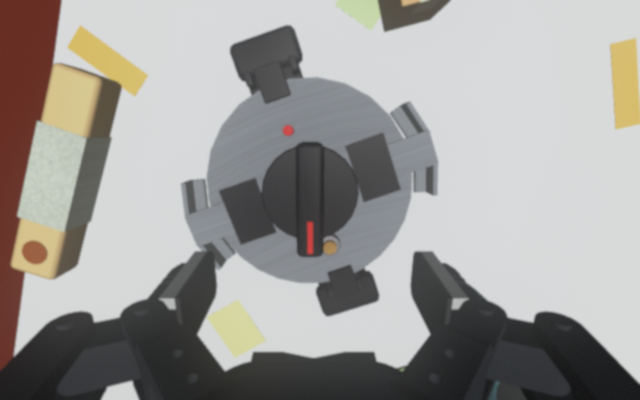

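>>> {"fn": "arm_command", "kwargs": {
  "motion": [
    {"x": 0,"y": 0.03,"z": 0.006,"roll": 0,"fingers": 1},
    {"x": 0,"y": 0.04,"z": 0.0085,"roll": 0,"fingers": 1},
    {"x": 0,"y": 0.04,"z": 0.0085,"roll": 0,"fingers": 1},
    {"x": 0,"y": 0.04,"z": 0.0085,"roll": 0,"fingers": 1},
    {"x": 0,"y": 0.04,"z": 0.0085,"roll": 0,"fingers": 1},
    {"x": 0,"y": 0.04,"z": 0.0085,"roll": 0,"fingers": 1},
    {"x": 0,"y": 0.04,"z": 0.0085,"roll": 0,"fingers": 1},
    {"x": 0,"y": 0.04,"z": 0.0085,"roll": 0,"fingers": 1},
    {"x": 0,"y": 0.04,"z": 0.0085,"roll": 0,"fingers": 1},
    {"x": 0,"y": 0.04,"z": 0.0085,"roll": 0,"fingers": 1},
    {"x": 0.01,"y": 0.04,"z": 0.0085,"roll": 0,"fingers": 1},
    {"x": 0.02,"y": 0.02,"z": 0.0085,"roll": 0,"fingers": 1},
    {"x": 0.04,"y": 0,"z": 0,"roll": 0,"fingers": 1},
    {"x": 0.04,"y": 0,"z": 0,"roll": 0,"fingers": 1}
  ]
}}

```text
clock: 26.37
eef_pos: [0.4802, 0.2439, 0.0982]
tool_rot: [-0.093, 0.745, 0.096, 0.653]
ft_force: [0.5, 0.3, -0.8]
grip_width: 0.0855
```

```bash
python3 - <<'E'
from h import *
settle(2);go(.53,.26,.01,1.847)
E
```

```text
t 26.47 p [0.4731 0.2398 0.0923] yaw 1.8357 down [-0.146 -0.021 -0.989] w 0.0852 F [-0.9 -0.6 -0.1] j [0.44 0.49 0.06 1.28 0.04 0.17]
tool shift [0.0727 0.0031 0.0716] roll -0.0113
```

>>> {"fn": "arm_command", "kwargs": {
  "motion": [
    {"x": 0.02,"y": 0,"z": 0.014,"roll": 0,"fingers": 1},
    {"x": 0.015,"y": 0,"z": 0.012,"roll": 0,"fingers": 1},
    {"x": 0.015,"y": 0,"z": 0.012,"roll": 0,"fingers": 1},
    {"x": 0.012,"y": 0,"z": 0.012,"roll": 0,"fingers": 1},
    {"x": 0.008,"y": 0,"z": 0.008,"roll": 0,"fingers": 1},
    {"x": 0.004,"y": 0,"z": 0,"roll": 0,"fingers": 1},
    {"x": 0.004,"y": 0,"z": 0,"roll": 0,"fingers": 1},
    {"x": 0.004,"y": 0,"z": 0,"roll": 0,"fingers": 1}
  ]
}}

```text
clock: 27.13
eef_pos: [0.5224, 0.2512, 0.0082]
tool_rot: [-0.092, 0.751, 0.091, 0.648]
ft_force: [0.4, 0.6, -0.7]
grip_width: 0.0856
```

```bash
python3 - <<'E'
from h import *
go(.53,.26,.01,1.847)
E
```

```text
t 27.13 p [0.5224 0.2512 0.0082] yaw 1.8303 down [-0.143 -0.02  -0.989] w 0.0856 F [ 0.4  0.6 -0.7] j [0.42 0.66 0.11 1.17 0.04 0.16]
tool shift [-0.0031  0.0066  0.0093] roll -0.0167
```

>>> {"fn": "arm_command", "kwargs": {
  "motion": [
    {"x": 0,"y": 0,"z": 0,"roll": 0,"fingers": 1},
    {"x": 0,"y": 0,"z": 0,"roll": 0,"fingers": 1},
    {"x": 0,"y": 0,"z": 0,"roll": 0,"fingers": 1},
    {"x": 0,"y": 0,"z": 0,"roll": 0,"fingers": 1}
  ]
}}

```text
clock: 27.47
eef_pos: [0.522, 0.2508, 0.0105]
tool_rot: [-0.092, 0.75, 0.091, 0.648]
ft_force: [0.1, -0.1, 0.4]
grip_width: 0.0852
```

```bash
python3 - <<'E'
from h import *
go(.53,.26,.01,1.847)
E
```

```text
t 27.47 p [0.522  0.2508 0.0105] yaw 1.83 down [-0.142 -0.019 -0.99 ] w 0.0852 F [ 0.1 -0.1  0.4] j [0.42 0.65 0.11 1.17 0.04 0.16]
tool shift [-0.0008  0.0068  0.0101] roll -0.017
```

>>> {"fn": "arm_command", "kwargs": {
  "motion": [
    {"x": 0,"y": -0.019,"z": -0.0255,"roll": 0,"fingers": 1},
    {"x": 0.003,"y": -0.019,"z": -0.0255,"roll": 0,"fingers": 1},
    {"x": 0.003,"y": -0.019,"z": -0.0255,"roll": 0,"fingers": 1},
    {"x": 0.003,"y": -0.019,"z": -0.0255,"roll": 0,"fingers": 1},
    {"x": 0.003,"y": -0.019,"z": -0.0255,"roll": 0,"fingers": 1},
    {"x": 0.003,"y": -0.019,"z": -0.0255,"roll": 0,"fingers": 1},
    {"x": 0.01,"y": 0,"z": 0,"roll": 0,"fingers": 1},
    {"x": 0.01,"y": 0,"z": 0,"roll": 0,"fingers": 1}
  ]
}}

```text
clock: 28.13
eef_pos: [0.3987, 0.098, -0.0016]
tool_rot: [-0.093, 0.745, 0.094, 0.653]
ft_force: [0.9, 0.1, 0.3]
grip_width: 0.0855
```

```bash
python3 - <<'E'
from h import *
go(.40,.1,.0,1.847)
E
```

```text
t 28.13 p [ 0.3987  0.098  -0.0016] yaw 1.8347 down [-0.129 -0.015 -0.992] w 0.0855 F [0.9 0.1 0.3] j [ 0.23  0.38 -0.4   0.91  0.01 -0.04]
tool shift [-0.0017  0.0016  0.0016] roll -0.0123
```

>>> {"fn": "arm_command", "kwargs": {
  "motion": [
    {"x": 0.003,"y": 0,"z": -0.005,"roll": 0,"fingers": 1},
    {"x": 0.003,"y": 0,"z": -0.005,"roll": 0,"fingers": 1},
    {"x": 0.003,"y": 0,"z": -0.005,"roll": 0,"fingers": 1},
    {"x": 0.003,"y": 0,"z": -0.005,"roll": 0,"fingers": 1},
    {"x": 0.003,"y": 0,"z": -0.005,"roll": 0,"fingers": 1},
    {"x": 0.003,"y": 0,"z": -0.005,"roll": 0,"fingers": 1},
    {"x": 0.003,"y": 0,"z": -0.005,"roll": 0,"fingers": 1},
    {"x": 0.003,"y": 0,"z": -0.005,"roll": 0,"fingers": 1}
  ]
}}

```text
clock: 28.8
eef_pos: [0.3563, 0.0887, -0.0219]
tool_rot: [-0.094, 0.744, 0.095, 0.654]
ft_force: [-0.3, 0.3, 0.6]
grip_width: 0.0853
```

```bash
python3 - <<'E'
from h import *
go(.40,.1,.0,1.847)
E
```

```text
t 28.8 p [ 0.3563  0.0887 -0.0219] yaw 1.8386 down [-0.126 -0.015 -0.992] w 0.0853 F [-0.3  0.3  0.6] j [ 0.23  0.35 -0.54  0.81  0.01 -0.04]
tool shift [-0.0274 -0.0002  0.042 ] roll -0.0084
```

>>> {"fn": "arm_command", "kwargs": {
  "motion": [
    {"x": -0.03,"y": 0,"z": 0,"roll": 0,"fingers": 1},
    {"x": -0.041,"y": 0,"z": 0,"roll": 0,"fingers": 1},
    {"x": -0.041,"y": 0,"z": 0,"roll": 0,"fingers": 1},
    {"x": -0.041,"y": 0,"z": 0,"roll": 0,"fingers": 1},
    {"x": -0.02,"y": -0.034,"z": 0.005,"roll": 0,"fingers": 1},
    {"x": -0.005,"y": -0.04,"z": 0.006,"roll": 0,"fingers": 1},
    {"x": 0,"y": -0.04,"z": 0.006,"roll": 0,"fingers": 1},
    {"x": 0,"y": -0.04,"z": 0.006,"roll": 0,"fingers": 1},
    {"x": 0,"y": -0.04,"z": 0.006,"roll": 0,"fingers": 1},
    {"x": 0,"y": -0.04,"z": 0.006,"roll": 0,"fingers": 1},
    {"x": 0,"y": -0.04,"z": 0.006,"roll": 0,"fingers": 1},
    {"x": 0,"y": -0.04,"z": 0.006,"roll": 0,"fingers": 1}
  ]
}}

```text
clock: 29.8
eef_pos: [0.5064, -0.2025, 0.1495]
tool_rot: [-0.102, 0.744, 0.101, 0.652]
ft_force: [0.4, 0.5, 0.4]
grip_width: 0.0852
```

```bash
python3 - <<'E'
from h import *
settle(3);go(.52,-.232,.18,1.845)
E
```

```text
t 29.95 p [ 0.5061 -0.203   0.1481] yaw 1.8537 down [-0.13  -0.019 -0.991] w 0.0853 F [-0.3 -0.3  0.1] j [-0.34  0.46  0.16  1.39 -0.06 -0.62]
tool shift [-0.0329 -0.0311  0.001 ] roll 0.0087
```

>>> {"fn": "arm_command", "kwargs": {
  "motion": [
    {"x": -0.015,"y": -0.012,"z": 0,"roll": 0.008,"fingers": 1},
    {"x": -0.005,"y": -0.02,"z": 0.001,"roll": 0,"fingers": 1}
  ]
}}

```text
clock: 30.12
eef_pos: [0.5152, -0.2295, 0.1653]
tool_rot: [-0.096, 0.747, 0.1, 0.65]
ft_force: [0.5, -0.4, 0.8]
grip_width: 0.0852
```

```bash
python3 - <<'E'
from h import *
settle(3);go(.52,-.232,.115,1.845);snap('wrist','w33.png')
E
```

```text
t 30.27 p [ 0.5151 -0.2304  0.1638] yaw 1.8458 down [-0.138 -0.014 -0.99 ] w 0.0853 F [-0.9  0.5 -0.4] j [-0.38  0.5   0.26  1.46 -0.06 -0.66]
tool shift [ 0.0476 -0.0041  0.0109] roll 0.0008
```

View pics/w33.png

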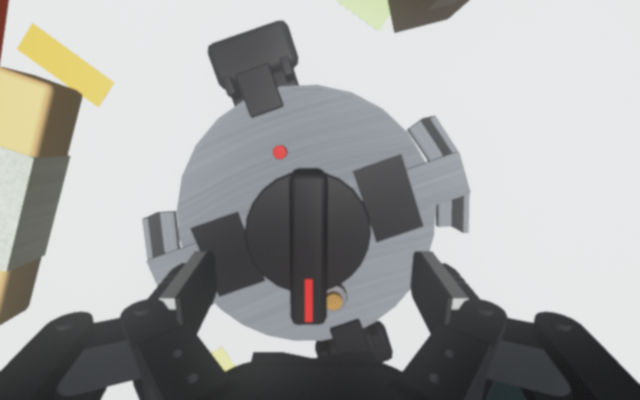

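>>> {"fn": "arm_command", "kwargs": {
  "motion": [
    {"x": 0.022,"y": -0.001,"z": 0.002,"roll": 0,"fingers": 1},
    {"x": 0.022,"y": -0.001,"z": 0.002,"roll": 0,"fingers": 1}
  ]
}}

```text
clock: 30.48
eef_pos: [0.5154, -0.2294, 0.1232]
tool_rot: [-0.098, 0.745, 0.099, 0.652]
ft_force: [-0.7, 0.3, -0.6]
grip_width: 0.0855
```

```bash
python3 - <<'E'
from h import *
settle(3);go(.513,-.232,.116,1.845);snap('wrist','w34.png')
E
```

```text
t 30.63 p [ 0.5136 -0.2288  0.1219] yaw 1.8495 down [-0.136 -0.014 -0.991] w 0.0856 F [-0.5 -0.9  0.7] j [-0.38  0.51  0.18  1.36 -0.06 -0.66]
tool shift [ 0.006  -0.0031 -0.0006] roll 0.0045
```

View pics/w34.png

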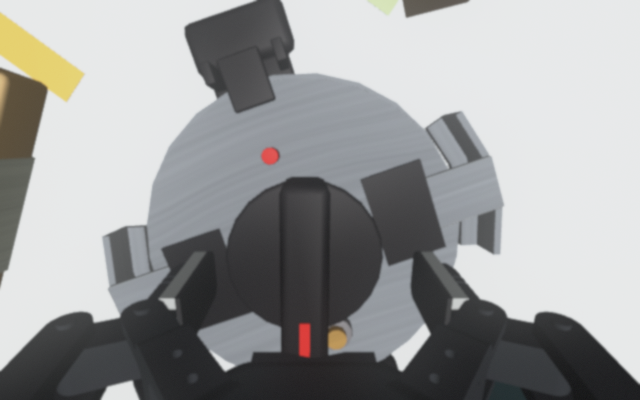

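>>> {"fn": "arm_command", "kwargs": {
  "motion": [
    {"x": 0.003,"y": -0.0035,"z": 0,"roll": 0,"fingers": 0}
  ]
}}

```text
clock: 30.77
eef_pos: [0.5161, -0.2323, 0.122]
tool_rot: [-0.098, 0.745, 0.1, 0.652]
ft_force: [0.3, -0.0, 1.3]
grip_width: 0.0752
```

```bash
python3 - <<'E'
from h import *
settle(11);go(.513,-.232,.116,1.845)
E
```

```text
t 31.32 p [ 0.5153 -0.2327  0.1209] yaw 1.8494 down [-0.133 -0.015 -0.991] w 0.0187 F [-1.2  2.4  4.3] j [-0.39  0.52  0.18  1.36 -0.06 -0.66]
tool shift [ 0.0051  0.0012 -0.0014] roll 0.0044
```

>>> {"fn": "arm_command", "kwargs": {
  "motion": [
    {"x": 0,"y": 0,"z": 0,"roll": 0.1,"fingers": 0},
    {"x": 0,"y": 0,"z": 0,"roll": 0.1,"fingers": 0},
    {"x": 0,"y": 0,"z": 0,"roll": 0.1,"fingers": 0},
    {"x": 0,"y": 0,"z": 0,"roll": 0.1,"fingers": 0},
    {"x": 0,"y": 0,"z": 0,"roll": 0.1,"fingers": 0}
  ]
}}

```text
clock: 31.73
eef_pos: [0.5156, -0.2296, 0.1227]
tool_rot: [0.077, 0.746, -0.092, 0.655]
ft_force: [-1.5, 0.3, 7.1]
grip_width: 0.0188
```

```bash
python3 - <<'E'
from h import *
settle(3);go(.5155,-.2325,.121,1.845);snap('wrist','w35.png')
E
```

```text
t 31.88 p [ 0.5157 -0.2296  0.1228] yaw 1.3377 down [-0.129 -0.006 -0.992] w 0.0187 F [-0.5  0.4  6.4] j [-0.39  0.51  0.18  1.36 -0.05 -0.15]
tool shift [ 0.0018 -0.0028  0.0007] roll -0.5073
```

View pics/w35.png

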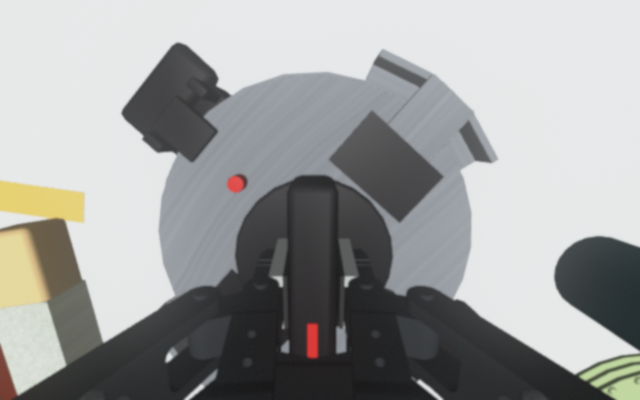

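>>> {"fn": "arm_command", "kwargs": {
  "motion": [
    {"x": 0,"y": 0,"z": 0,"roll": 0.1,"fingers": 0},
    {"x": 0,"y": 0,"z": 0,"roll": 0.1,"fingers": 0},
    {"x": 0,"y": 0,"z": 0,"roll": 0.1,"fingers": 0},
    {"x": 0,"y": 0,"z": 0,"roll": 0.1,"fingers": 0},
    {"x": 0,"y": 0,"z": 0,"roll": 0.1,"fingers": 0}
  ]
}}

```text
clock: 32.35
eef_pos: [0.5167, -0.2266, 0.1256]
tool_rot: [0.246, 0.697, -0.275, 0.615]
ft_force: [0.1, -3.5, -1.4]
grip_width: 0.0192
```

```bash
python3 - <<'E'
from h import *
settle(3);go(.5155,-.2325,.121,1.845);print(np.round(get_obs()['ft_torque'],2));snap('wrist','w36.png')
E
```

```text
t 32.5 p [ 0.5167 -0.2267  0.1255] yaw 0.826 down [-0.123  0.005 -0.992] w 0.0191 F [-1.  -2.6 -0.2] j [-0.39  0.51  0.19  1.36 -0.04  0.36]
tool shift [ 0.0046 -0.0047  0.0035] roll -1.019
[ 1.03 -1.08  0.16]
```

View pics/w36.png

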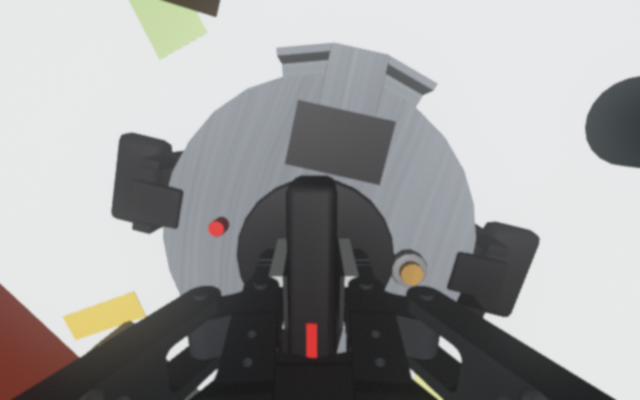

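>>> {"fn": "arm_command", "kwargs": {
  "motion": [
    {"x": 0,"y": 0,"z": 0,"roll": 0.11,"fingers": 0},
    {"x": 0,"y": 0,"z": 0,"roll": 0.11,"fingers": 0},
    {"x": 0,"y": 0,"z": 0,"roll": 0.11,"fingers": 0},
    {"x": 0,"y": 0,"z": 0,"roll": 0.11,"fingers": 0},
    {"x": 0,"y": 0,"z": 0,"roll": 0.11,"fingers": 0},
    {"x": 0,"y": 0,"z": 0,"roll": 0.11,"fingers": 0}
  ]
}}

```text
clock: 33.05
eef_pos: [0.5195, -0.2277, 0.1258]
tool_rot: [0.435, 0.569, -0.484, 0.503]
ft_force: [-3.1, -3.0, -0.7]
grip_width: 0.0193
```

```bash
python3 - <<'E'
from h import *
settle(2);go(.5155,-.2325,.121,1.845);print(np.round(get_obs()['ft_torque'],2));snap('wrist','w37.png')
E
```

```text
t 33.15 p [ 0.5196 -0.2277  0.1258] yaw 0.1606 down [-0.115  0.007 -0.993] w 0.019 F [-2.3 -2.6 -0.2] j [-0.39  0.51  0.19  1.36 -0.04  1.02]
tool shift [ 0.0052 -0.0042  0.0042] roll -1.6844
[ 0.98 -1.78  1.14]
```

View pics/w37.png

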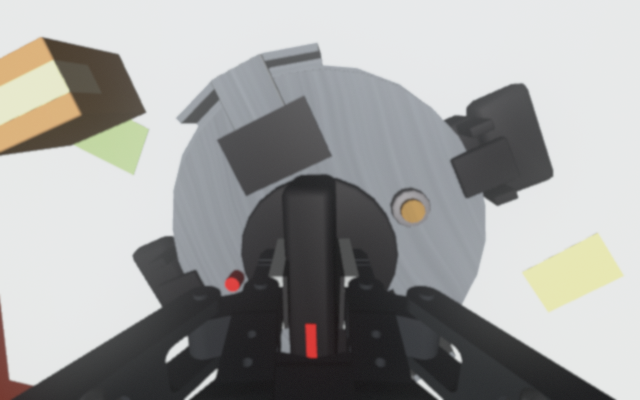

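>>> {"fn": "arm_command", "kwargs": {
  "motion": [
    {"x": 0,"y": 0,"z": 0,"roll": 0.08,"fingers": 0},
    {"x": 0,"y": 0,"z": 0,"roll": 0.08,"fingers": 0},
    {"x": 0,"y": 0,"z": 0,"roll": 0.08,"fingers": 0}
  ]
}}

```text
clock: 33.45
eef_pos: [0.5203, -0.2275, 0.1258]
tool_rot: [-0.488, -0.512, 0.543, -0.453]
ft_force: [-3.3, -3.9, -1.4]
grip_width: 0.0193
```

```bash
python3 - <<'E'
from h import *
settle(2);go(.5155,-.2325,.121,1.845);print(np.round(get_obs()['ft_torque'],2));snap('wrist','w38.png')
E
```

```text
t 33.55 p [ 0.5203 -0.2275  0.1258] yaw -0.0638 down [-0.113  0.007 -0.994] w 0.0193 F [-4.  -3.9 -0.1] j [-0.39  0.51  0.19  1.36 -0.04  1.25]
tool shift [ 0.0053 -0.0039  0.0053] roll -1.9088
[ 0.98 -1.96  2.25]
```

View pics/w38.png

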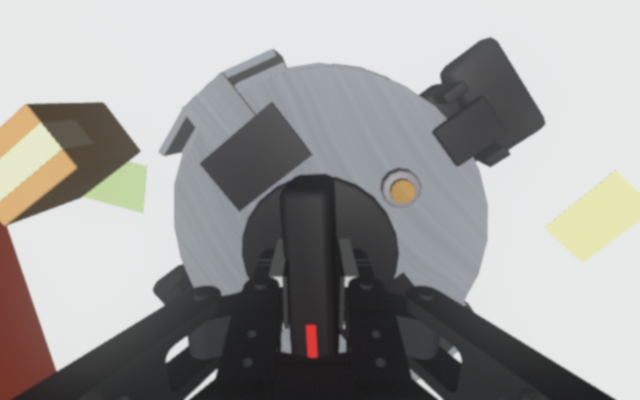

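The moment about the knob axis has climbed to 2.2 N m after 1.91 rad of turn, which suggests the end stop. Open and check.

>>> {"fn": "arm_command", "kwargs": {
  "motion": [
    {"x": 0,"y": 0,"z": 0,"roll": -0.03,"fingers": 0},
    {"x": 0,"y": 0,"z": 0,"roll": 0,"fingers": 1}
  ]
}}

```text
clock: 33.77
eef_pos: [0.519, -0.2289, 0.1256]
tool_rot: [-0.475, -0.524, 0.532, -0.465]
ft_force: [-1.9, -3.9, -1.0]
grip_width: 0.0299
```

```bash
python3 - <<'E'
from h import *
settle(8);go(.5155,-.2325,.121,1.845);snap('wrist','w39.png')
E
```

```text
t 34.17 p [ 0.5204 -0.2273  0.1258] yaw -0.0235 down [-0.114  0.007 -0.994] w 0.0851 F [ 0.3 -0.2 -0.1] j [-0.39  0.51  0.19  1.36 -0.04  1.21]
tool shift [ 0.0053 -0.0042  0.0053] roll -1.8685
```

View pics/w39.png

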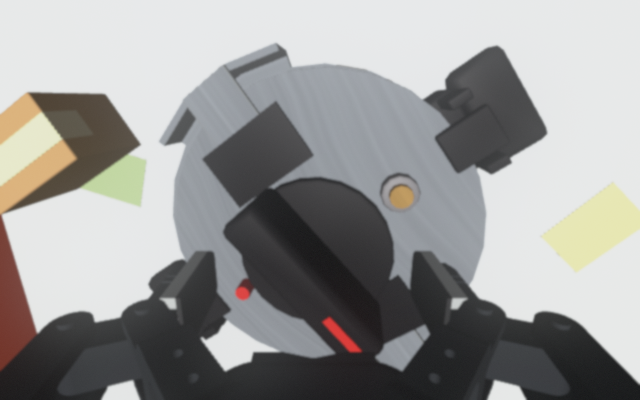

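```bash
python3 - <<'E'
from h import *
for n in ('w38','w39'):
    c=load(n);f=c['frame'][:,:,::-1]
    cv2.imwrite(f'pics/c_{n}.png',cv2.convertScaleAbs(cv2.resize(f[20:380,130:570],None,fx=1.8,fy=1.65,interpolation=cv2.INTER_CUBIC),alpha=1.6))
c=load('w39')
def ang(p,q,z): d=(onz(c,*q,z)-onz(c,*p,z))[:2]; return np.arctan2(d[1],d[0]),np.hypot(*d)
print('bar edge',ang((273,192),(380,313),.176),ang((225,233),(343,352),.176), 'mark',ang((326,320),(355,353),.176))
E
```

```text
bar edge (np.float64(-0.8853529173496413), np.float64(0.06604159402001769)) (np.float64(-0.8513089731997195), np.float64(0.072067775257154)) mark (np.float64(-0.9099212118417417), np.float64(0.02005736450916165))
```

View pics/c_w38.png

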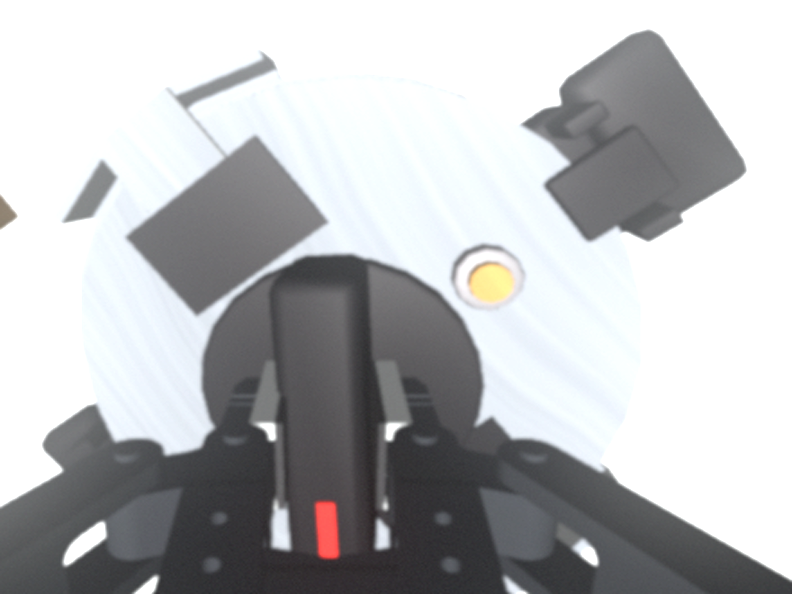

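View pics/c_w39.png

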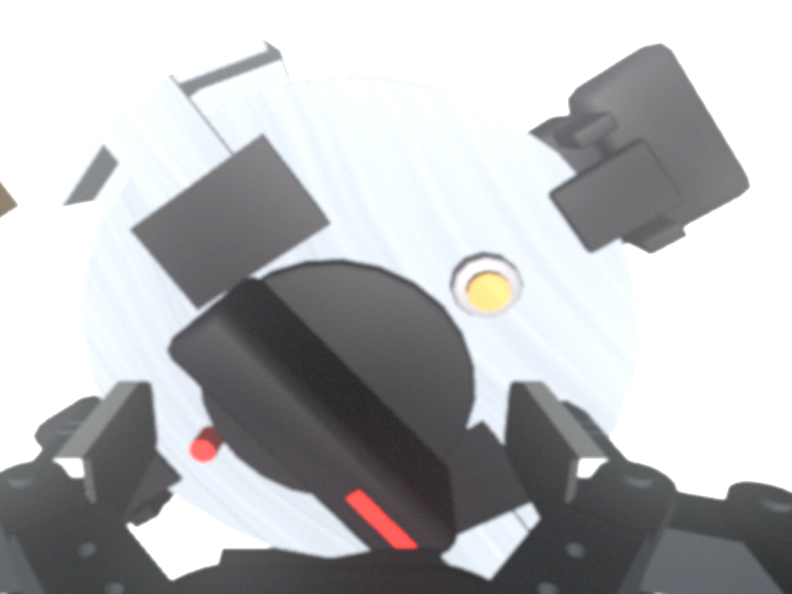

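```bash
python3 - <<'E'
from h import *
def A(c,p,q,z): d=(onz(c,*q,z)-onz(c,*p,z))[:2]; return np.arctan2(d[1],d[0]).round(3),np.hypot(*d).round(4)
for n,sx in (('w38',0),):
    c=load(n); q=lambda x,y:(130+x/1.8,20+y/1.65)
    print('bar',A(c,q(272,290),q(293,548),.176),A(c,q(363,290),q(376,548),.176),'mark',A(c,q(326,503),q(328,557),.176))
    print('lidpad edge',A(c,q(196,314),q(327,222),.11),A(c,q(128,238),q(257,136),.11),'short',A(c,q(257,136),q(327,222),.11))
    print('tongue',A(c,q(589,241),q(677,186),.112),A(c,q(546,185),q(636,126),.112))
c=load('w39');print('39 pad',A(c,q(196,307),q(329,221),.11),A(c,q(133,230),q(263,134),.11),'tongue',A(c,q(592,252),q(682,193),.112),A(c,q(551,194),q(641,139),.112))
E
```

```text
bar (np.float64(-1.589), np.float64(0.0721)) (np.float64(-1.574), np.float64(0.0707)) mark (np.float64(-1.607), np.float64(0.017))
lidpad edge (np.float64(0.601), np.float64(0.0568)) (np.float64(0.607), np.float64(0.0569)) short (np.float64(-0.987), np.float64(0.0355))
tongue (np.float64(0.62), np.float64(0.0284)) (np.float64(0.61), np.float64(0.0289))
39 pad (np.float64(0.603), np.float64(0.0557)) (np.float64(0.616), np.float64(0.0554)) tongue (np.float64(0.689), np.float64(0.0298)) (np.float64(0.619), np.float64(0.0285))
```

The knob read about 2.19 in the grip, but on release it bounced off the overloaded stop back to 1.46 (bar yaw −0.87, lid 0.60). I'll regrip, turn just past the crest, take the load off, and only then open.

>>> {"fn": "arm_command", "kwargs": {
  "motion": [
    {"x": 0,"y": 0,"z": 0,"roll": -0.1,"fingers": 1},
    {"x": 0,"y": 0,"z": 0,"roll": -0.1,"fingers": 1},
    {"x": 0,"y": 0,"z": 0,"roll": -0.1,"fingers": 1},
    {"x": 0,"y": 0,"z": 0,"roll": -0.1,"fingers": 1},
    {"x": 0,"y": 0,"z": 0,"roll": -0.1,"fingers": 1},
    {"x": 0,"y": 0,"z": 0,"roll": -0.1,"fingers": 1},
    {"x": 0,"y": -0.003,"z": 0,"roll": -0.1,"fingers": 1}
  ]
}}

```text
clock: 34.8
eef_pos: [0.5192, -0.2276, 0.1265]
tool_rot: [0.28, 0.679, -0.308, 0.605]
ft_force: [-0.6, 0.6, 1.1]
grip_width: 0.0851
```

```bash
python3 - <<'E'
from h import *
settle(3);go(.5145,-.2305,.121,.7);snap('wrist','w40.png')
E
```

```text
t 34.95 p [ 0.5188 -0.2279  0.1265] yaw 0.7063 down [-0.112  0.007 -0.994] w 0.0851 F [ 0.7 -0.3 -0.4] j [-0.39  0.51  0.18  1.36 -0.04  0.48]
tool shift [ 0.006  -0.0044 -0.0003] roll 0.0063
```

View pics/w40.png

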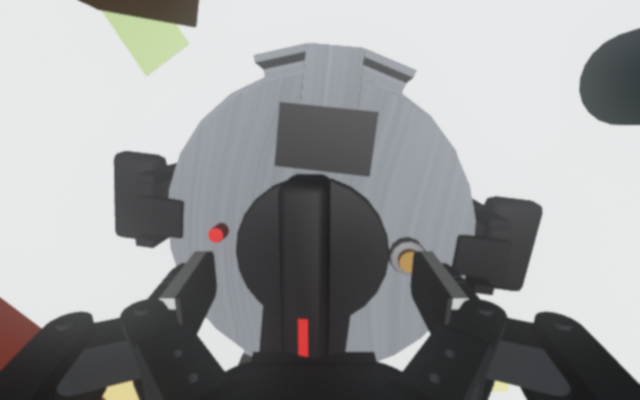

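>>> {"fn": "arm_command", "kwargs": {
  "motion": [
    {"x": 0.006,"y": -0.005,"z": 0,"roll": 0,"fingers": 0}
  ]
}}

```text
clock: 35.08
eef_pos: [0.5158, -0.231, 0.1218]
tool_rot: [0.283, 0.677, -0.311, 0.604]
ft_force: [0.5, -0.1, 0.4]
grip_width: 0.0756
```

```bash
python3 - <<'E'
from h import *
settle(11);go(.5145,-.2305,.121,.05);print(np.round(get_obs()['ft_torque'],2))
E
```

```text
t 35.63 p [ 0.5152 -0.2307  0.1212] yaw 0.7062 down [-0.111  0.008 -0.994] w 0.0196 F [0.7 0.5 0.5] j [-0.4   0.5   0.17  1.34 -0.04  0.47]
tool shift [ 0.0003 -0.0004 -0.0006] roll 0.6562
[ 0.77 -0.86  0.02]
```

>>> {"fn": "arm_command", "kwargs": {
  "motion": [
    {"x": 0,"y": 0,"z": 0,"roll": 0.1,"fingers": 0},
    {"x": 0,"y": 0,"z": 0,"roll": 0.1,"fingers": 0},
    {"x": 0,"y": 0,"z": 0,"roll": 0.1,"fingers": 0},
    {"x": 0,"y": 0,"z": 0,"roll": 0.1,"fingers": 0},
    {"x": 0,"y": 0,"z": 0,"roll": 0.1,"fingers": 0},
    {"x": 0,"y": 0,"z": 0,"roll": 0.1,"fingers": 0}
  ]
}}

```text
clock: 36.13
eef_pos: [0.5172, -0.2303, 0.1211]
tool_rot: [0.457, 0.549, -0.501, 0.488]
ft_force: [-3.1, 1.1, -1.3]
grip_width: 0.0196
```

```bash
python3 - <<'E'
from h import *
settle(3);go(.5145,-.2305,.121,.05);print(np.round(get_obs()['ft_torque'],2));snap('wrist','w41.png')
E
```

```text
t 36.28 p [ 0.5171 -0.2303  0.1211] yaw 0.0884 down [-0.105  0.013 -0.994] w 0.0195 F [-2.6  0.1 -3.3] j [-0.4   0.5   0.17  1.34 -0.03  1.08]
tool shift [ 0.0004 -0.0026 -0.    ] roll 0.0384
[ 0.75 -1.52 -0.12]
```

View pics/w41.png

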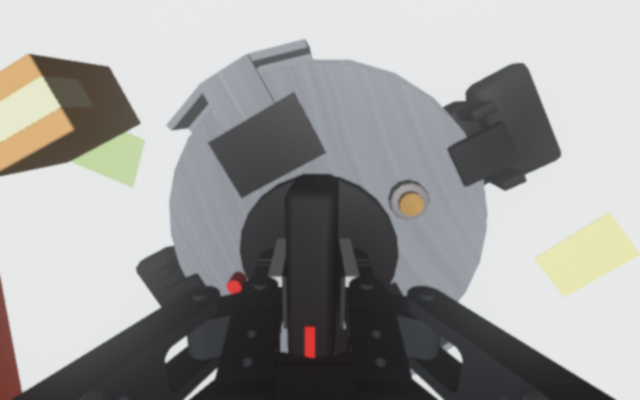

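Moment about z is now −0.12: the knob is pulling forward, past its crest (q≈2.08), with no stop load. Open gently.

>>> {"fn": "arm_command", "kwargs": {
  "motion": [
    {"x": 0,"y": 0,"z": 0,"roll": 0.03,"fingers": 0},
    {"x": 0,"y": 0,"z": 0,"roll": 0,"fingers": 0},
    {"x": 0,"y": 0,"z": 0,"roll": 0,"fingers": 0.3},
    {"x": 0,"y": 0,"z": 0,"roll": 0,"fingers": 0.6}
  ]
}}

```text
clock: 36.67
eef_pos: [0.5159, -0.231, 0.1209]
tool_rot: [0.459, 0.546, -0.506, 0.485]
ft_force: [-0.3, -0.2, 0.5]
grip_width: 0.0364
```

```bash
python3 - <<'E'
from h import *
settle(6);go(.5145,-.2305,.121,.05);snap('wrist','w42.png')
E
```

```text
t 36.97 p [ 0.5164 -0.2306  0.121 ] yaw 0.0642 down [-0.107  0.012 -0.994] w 0.0513 F [-0.  1.  1.] j [-0.4   0.5   0.17  1.34 -0.03  1.11]
tool shift [ 0.0002 -0.0019 -0.0002] roll 0.0142
```

View pics/w42.png

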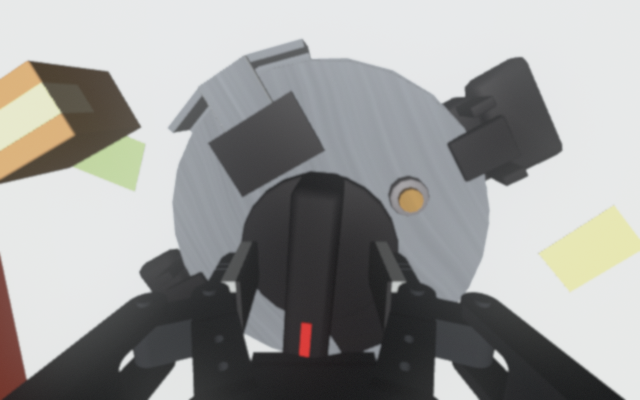

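Knob stays locked; the bar turned slightly further clockwise on release. Retreat and verify.

>>> {"fn": "arm_command", "kwargs": {
  "motion": [
    {"x": -0.005,"y": 0,"z": 0,"roll": 0,"fingers": 0.9},
    {"x": -0.02,"y": 0,"z": 0,"roll": 0,"fingers": 1},
    {"x": -0.035,"y": 0,"z": 0,"roll": 0,"fingers": 1},
    {"x": -0.035,"y": 0,"z": 0,"roll": 0,"fingers": 1},
    {"x": -0.035,"y": 0,"z": 0,"roll": 0,"fingers": 1}
  ]
}}

```text
clock: 37.43
eef_pos: [0.5247, -0.23, 0.2461]
tool_rot: [0.457, 0.552, -0.509, 0.477]
ft_force: [0.7, -1.2, 0.6]
grip_width: 0.0852
```

```bash
python3 - <<'E'
from h import *
settle(4);go(.5145,-.2305,.25,.05);c=snap('wrist','w43.png');snap('scene','s43.png')
an=np.concatenate([.594+k*np.pi/2+np.linspace(.42,1.15,20) for k in (0,1,2,3)])
print(circ(c,[.52,-.232],.108,.08,.105,an,185))
cv2.imwrite('pics/c_w43.png',cv2.convertScaleAbs(cv2.resize(c['frame'][30:330,150:510,::-1],None,fx=2.0,fy=2.0,interpolation=cv2.INTER_CUBIC),alpha=1.4))
E
```

```text
t 37.63 p [ 0.5264 -0.2306  0.2465] yaw 0.0655 down [-0.122  0.017 -0.992] w 0.0853 F [1.2 0.1 0.1] j [-0.39  0.5   0.48  1.67 -0.03  1.11]
tool shift [-0.0021 -0.0122 -0.001 ] roll 0.0155
(array([ 0.52053183, -0.23084406]), np.float64(0.09383485787650497), 56, np.float64(0.0011107405103449458))
```

View pics/c_w43.png

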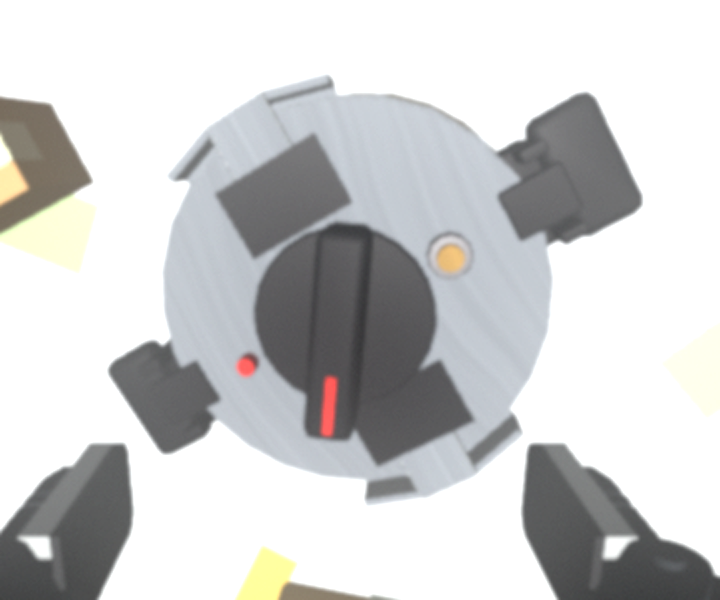

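View pics/s43.png

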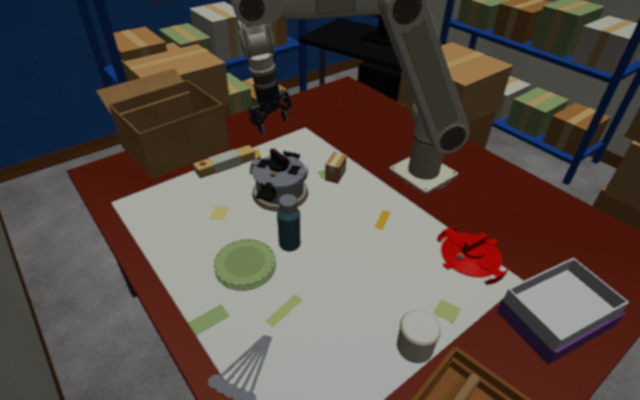

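```bash
python3 - <<'E'
from h import *
c=load('w43');q=lambda x,y:(150+x/2,30+y/2)
def A(p,r,z): d=(onz(c,*q(*r),z)-onz(c,*q(*p),z))[:2]; return np.arctan2(d[1],d[0]).round(3)
b=np.mean([A((320,228),(306,432),.176),A((370,228),(354,436),.176),A((332,378),(327,435),.176)])
l=np.mean([A((255,256),(350,203),.11),A((217,193),(315,135),.11),A((378,463),(473,417),.11),A((522,239),(582,208),.112)])
print('bar',b,'lid',l,'q',l-b)
from workcell import job_done
E
```

```text
bar -1.5759999999999998 lid 0.5842499999999999 q 2.1602499999999996
```

```bash
python3 - <<'E'
from workcell import job_done
print(job_done())
E
```

```text
the job is handed in; nothing more can be done
None
```

The job is handed in at about 38 s of the 72 s allowed. The carton is in the pot, the lid is seated and the knob reads locked; I got no verdict back.

**What I did:**
- **Carton:** I took the left of the two cartons and stood it on the pot's floor, about 14 mm from the axis by the wrist view before the lid went on.
- **Lid:** I lowered the grey lid onto the rim with its tongues between the cheeks.
- **Knob:** I turned it past the detent and backed the hand off.

**Last checks (wrist camera):**
- The lid's centre is within about 1.5 mm of the pot's axis.
- The lid is about 0.01 rad off the handle line. Its plate measures the right size for its seated height. I did not measure its tilt separately.
- The knob reads about 2.16 rad after release, against the 2.05 needed.
- The bystanders look unmoved in the scene view; I did not measure them.
- The gripper is open and clear above the knob, and the force reading is near zero.

**What failed or disagreed along the way:**
- **Finger offset:** the real finger ends sit about 30 mm behind the reported TCP, so my first carton grasp closed on nothing.
- **Cameras:** the top and wrist cameras differ by 3–4 mm; I used the wrist camera for fitting the lid.
- **Tool tilt:** the tool's tilt drifted with each move, reaching about 0.14 rad. I set the lid down once on the free table and gripped it again, and I let the rim level it at seating. The wrist force peaked near 90 N in that contact.
- **First lock:** the knob reached about 2.19 rad but sprang back to 1.46 on release, because I was still pressing on the stop. I turned it again without that load and it held.

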